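# Tip the spare battery out of the pen holder and fit it in the card terminal

## Robot

A 7-joint arm with a two-finger parallel gripper is mounted at the origin on the work surface. World frame = base frame: x ahead of the robot, y to its left, z up, the work surface at z = 0. Lengths are in m, angles in rad, forces in N, time in s.
With the tool pointing down it reaches from about 0.425 to 0.95 m from the base axis. Payload 16.7 kg.
Tool frame: the origin (TCP) lies at the very end of the fingers, on their centre line; the grasp point (between the pads) lies arm.grip_point_offset behind it (arm.grip_point_offset is the distance from the TCP to the grasp point, in m); z points along the fingers, x is the direction in which the jaws open and shut, and the axes are right-handed (so a half turn about z gives the same grasp; the last joint's range is limited). The gripper opens to 94 mm and grips with 3 to 60 N. Pads are 16 mm wide; open, the fingers measure 119 mm over their backs; the gripper's body (75 mm by 177 mm) begins 78 mm behind the grasp point.
Start: joints at [-1.3, 0.426, 0.074, 1.606, -0.034, 1.111, -0.067], TCP at [0.276, 0.616, 0.205] pointing down, gripper open.
Joint ranges: [-2.85, 2.85], [-0.5, 2.14], [-1.23, 1.37], [0.21, 2.46], [-1.02, 4.16], [0.16, 2.05], [-2.73, 2.73]. Speed limits (rad/s): [1.89, 1.89, 2.39, 2.39, 3.01, 3.01, 3.01].

## Interface

Orientations are given as a unit quaternion [x, y, z, w].
In Python, from workcell import arm gives the robot as it stands.
- The arm moves only by the tool arm_command, never from a script. Its argument "moves" is a list of rows, each a list of 5 numbers: the closure, from 0 (fully open) to 1 (shut), then the shift along the world's x, y, z in cm, then the turn about the world's z in rad. In form: [[fingers, dx, dy, dz, yaw], ...]. A call has 1 to 20 rows; each row is the pose to reach, as a shift and turn from the pose commanded when the call began; what a row does not reach only later rows make up. A row lasts 1/12 s, in which the tool goes at most 41.7 mm and 7.16 degrees, less where a joint would pass 70% of its speed; a pose out of reach is approached as far as the arm can. A call with a gripper value outside its range is refused whole. The fingers move at their own pace and stop on an object; "force" is the grip in N (left out, the last holds). Time passes only in rows, so rows that repeat a pose let the fingers close. It gives the time, the measured TCP pose, the force and the opening at its end, in the units of the state.
- arm.get_obs(): the state, without advancing time (a new reading comes with each control period).
- arm.grab_frame(name): name is "scene" or "side" or "wrist"; returns a dict with "image" (480x640x3 uint8, red, green, blue), "K" (3x3 intrinsics, pixels), "D" ([k1, k2, p1, p2, k3] as OpenCV has them; the pictures are not rectified), "extrinsics" (4x4, takes a point from camera to world coordinates). Camera axes: x right, y up, looking along -z (the intrinsics and any distortion apply to the point x, -y, -z); pixel columns grow to the right and rows downward; lengths in m; the calibration is good to about 2 mm. A picture is of the moment at which its call begins. There is no depth.
- arm.job_done(): hands the job in, once; it reports no verdict.
The state is a dict: "clock": time; "joint_positions": joint angles; "joint_vel": joint speeds; "joint_efforts": joint torques, N m; "eef_pos": TCP position; "orientation": TCP orientation; "contact_force": force on the tool from outside, world axes, zero at the start; "torque": the same for the moment, N m; "grip_width": opening from 0.0 (shut) to 1.0 (fully open).
Only numpy, scipy, OpenCV 4.12 (cv2) and the standard library are available. Lean on these libraries where they do the work, as an engineer would, in place of code of your own. Each camera call takes 0.05 s, during which the arm holds its last target.

## Task

The spare battery for the card terminal has dropped to the bottom of the tall green pen holder. Tip the holder so that the battery slides out gently onto the counter, and stand the holder back upright about where it was. Fit the battery in the face-down terminal - press the orange tab down while sliding the cover open, lay the battery flat in its bay with the brass contacts towards the raised end, and slide the cover fully shut until it latches - without forcing anything or disturbing the other things.

Things in the scene. Friction and masses are not known exactly. Their poses are not given: they have to be found in the camera images.
- terminal: Cordless card terminal lying face down, 195 x 84 mm, light grey; it does not shift. Origin: centre of its underside, on the counter. +x runs along it from the flat foot to the raised paper-roll hump, which covers x = +57.5 to +97.5 mm and is 50 mm high; the rest is a flat deck 28 mm high. Battery bay in the deck beside the hump: 60 mm along x, 39.5 mm wide, 6 mm deep.
- cover (a joint): Charcoal battery cover on rails on the deck, 91 x 64 mm, 13 mm high. 0 = shut against the hump; grows as it slides along the terminal's -x; 0.064 m = stop, bay free, rear end flush with the foot. Slides with about 1 N, stays where left. Shut, a latch holds it unless the tab is pressed; pushed shut (about 4 N, or less with the tab pressed) it latches by itself at 0.
- tab (a joint): Orange ribbed release tab on the cover's rear part, 27 x 32 mm; it moves straight down against a spring. 0 = up, 0.0045 m = fully down; about 1 N to start and 4.5 N fully down; the latch is free beyond about 0.003 m.
- tab_top (a point): Centre of the tab's top face; moves with cover and tab, axes as the terminal's. Up, it is 46.5 mm above the counter, 5.5 mm above the cover's top. Behind it (terminal -x) a thumb ledge 40 mm wide and 5 mm thick begins 14 mm from this point, 1.5 mm higher than the tab when up.
- cover_rear (a point): Middle of the cover's closed flat rear end, 35 mm above the counter; the face looks along the terminal's -x. Open, it is flush with the terminal's foot, with free counter behind.
- bay (a point): Centre of the battery bay's floor, 22 mm above the counter, axes as the terminal's; +x to the hump, where the bay's contacts are.
- pack: Flat battery pack, 54 mm (x) x 34 mm (y) x 14 mm (z), 35 to 60 g, black with a wide yellow band; brass contacts at its +x end. Origin: its middle. At the start it stands on end at the bottom of the holder, contacts up, its flat faces towards the holder's +x and -x sides. Either flat face may be up in the bay; seated, it stands 8 mm above the deck.
- pack_contacts (a point): Middle of the pack's contact end, 27 mm from its middle along +x.
- holder: Tall square pen holder of dark green enamelled steel, 50 x 50 mm outside, 140 mm high, walls 4 mm, floor 4 mm, 0.2 to 0.33 kg, heavy at the bottom. Origin: centre of its underside; z up through the mouth, x and y square to its sides. Inside it is 42 x 42 mm and slippery: the pack starts to slide once the inside slopes down towards the mouth by about 12 degrees.
- holder_mouth (a point): Centre of the holder's mouth, 140 mm above its underside.
- mustard: Yellow squeeze bottle, 60 mm across, 200 mm high; origin under its centre. Bystander.
- jar: Red relish jar with a white lid, 64 mm across, 75 mm high; origin under its centre. Bystander.
- shaker: Salt shaker, 44 mm across, 86 mm high; origin under its centre. Bystander.
- call_bell: Counter bell, 84 mm across, 54 mm high; origin under its centre. Bystander.
- lid_stack: Stack of white cup lids, 92 mm across, 40 mm high; origin under its centre. Bystander.
- pen_pot: Round brown pot with pens, 72 mm across, 115 mm high with the pens; origin under its centre. Bystander.
- marker: Marker pen lying along its x, 130 mm long, 17 mm thick, green cap; origin under its middle. Bystander.
- calculator: Desk calculator, 150 (x) x 95 (y) x 17 mm; origin under its centre. Bystander.

How it is judged:
By the outcome, as a careful person would: the job done as asked, in the order asked, and still so for the second after the job is handed in, with the robot touching nothing.
It also fails if it takes over 72 s, if anything falls off the work surface, if the arm or the gripper's body presses on something with over 40 N, if the wrist force passes 120 N, or if a joint passes its speed limit or range.

## Working session

There is one attempt and no reset: what is moved stays moved. The work goes in short steps, Python scripts to look and compute and a tool call to move; the robot and the scene stay as the last step left them, time stands still between calls to the robot, and variables do not carry over. Pictures are saved under pics/ and viewed, and the job is handed in when it is done.

Besides the shell and the picture viewer there is one more tool, called after "Call:" as name([rows], argument=value, ...), one row to a line, values as JSON. arm_command: Moves the arm, as the interface text tells. Its arguments: {"type":"object","properties":{"moves":{"type":"array"},"force":{"type":"number"}},"required":["moves"]}

```bash
ls -la; mkdir -p pics; python3 - <<'E'
from workcell import arm
import cv2
print(arm.grip_point_offset); print(arm.get_obs())
for n in ["scene","side","wrist"]:
    f=arm.grab_frame(n); cv2.imwrite(f"pics/a_{n}.png",f["image"][:,:,::-1]); print(n,f["K"].tolist(),f["D"],f["extrinsics"].round(4).tolist())
E
```

```text
total 12
drwxr-xr-x  3 agent agent 4096 Dec  7 01:18 .
drwxr-xr-x 23 root  root  4096 Dec  7 01:18 ..
drwxr-xr-x  2 agent agent 4096 Dec  7 01:18 pics
0.0188
{'clock': 0.0, 'joint_positions': array([-1.29948572,  0.42671972,  0.07382747,  1.60663519, -0.03408233,
        1.11081664, -0.06710305]), 'joint_vel': array([-1.13581024e-03,  1.93652060e-03,  1.50000979e-03, -1.98473153e-03,
       -6.80179495e-04,  4.36784691e-05, -1.21798994e-03]), 'joint_efforts': array([-8.33959748e-04, -9.35825944e+01,  3.66587430e+00, -4.54170442e+01,
       -4.89527732e-02,  2.04870879e-02,  1.97417517e-04]), 'eef_pos': array([0.27557088, 0.61567933, 0.2047707 ]), 'orientation': array([ 8.39197742e-01,  5.43825995e-01, -5.24316824e-04,  4.01155719e-04]), 'contact_force': array([ 0.22457634,  0.46295226, -0.9582922 ]), 'torque': array([ 0.00697646, -0.02418237,  0.03825779]), 'grip_width': 0.9995369559162234}
scene [[518.6795415924688, 0.0, 319.95562532256116], [0.0, 518.6795415924688, 237.52382755334094], [0.0, 0.0, 1.0]] [-0.15222581  0.          0.          0.          0.        ] [[-0.6926, -0.6067, 0.3901, 1.0563], [0.7213, -0.5901, 0.3627, 0.458], [0.0102, 0.5326, 0.8463, 1.1587], [0.0, 0.0, 0.0, 1.0]]
side [[476.4143303017737, 0.0, 312.344977364395], [0.0, 476.4143303017737, 244.12270318275236], [0.0, 0.0, 1.0]] [-0.11096265  0.          0.          0.          0.        ] [[-0.9007, 0.2094, -0.3807, 0.0185], [-0.4345, -0.4368, 0.7877, 1.1118], [-0.0013, 0.8748, 0.4844, 0.8166], [0.0, 0.0, 0.0, 1.0]]
wrist [[343.2125335300072, 0.0, 323.04530228310887], [0.0, 343.2125335300072, 237.89008312284437], [0.0, 0.0, 1.0]] [-0.01268479  0.          0.          0.          0.        ] [[0.4087, -0.8825, -0.2325, 0.2084], [0.9127, 0.3952, 0.1043, 0.6468], [-0.0001, -0.2548, 0.967, 0.3846], [0.0, 0.0, 0.0, 1.0]]
```

View pics/a_scene.png

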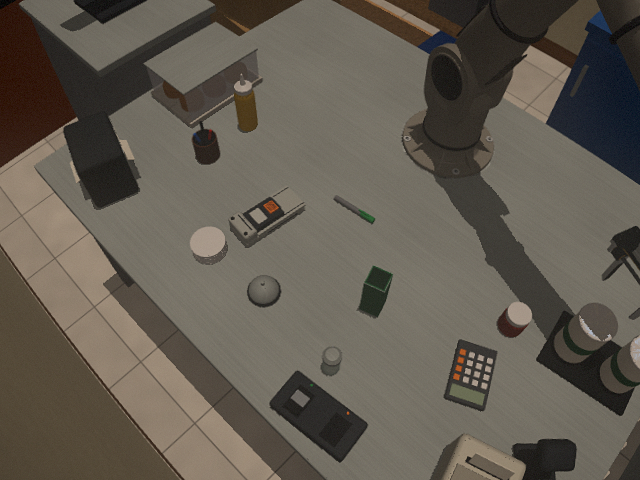

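View pics/a_side.png

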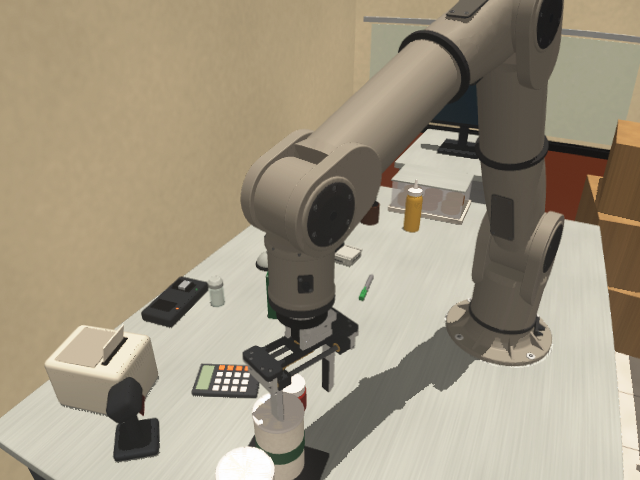

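View pics/a_wrist.png

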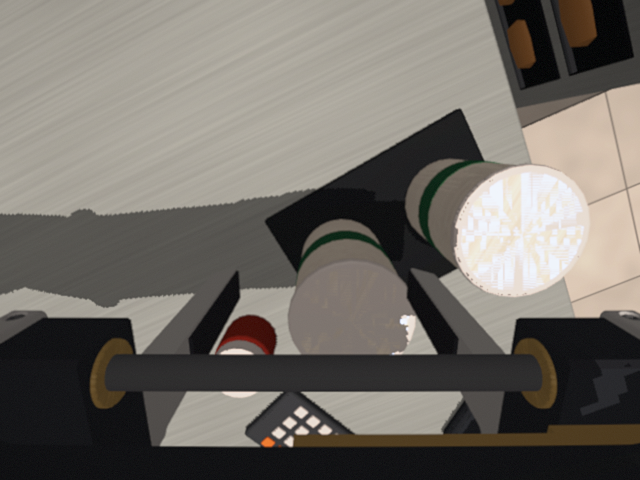

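```bash
cat > h.py <<'E'
import numpy as np, cv2
def rays(f,px):
    px=np.array(px,float).reshape(-1,1,2)
    u=cv2.undistortPoints(px,f["K"],np.array(f["D"])).reshape(-1,2)
    E=f["extrinsics"]; d=np.c_[u[:,0],-u[:,1],-np.ones(len(u))]@E[:3,:3].T
    return E[:3,3],d
def onz(f,px,z):
    o,d=rays(f,px); z=np.broadcast_to(z,(len(d),))
    return o+d*((z-o[2])/d[:,2])[:,None]
def proj(f,P):
    P=np.array(P,float).reshape(-1,3);E=f["extrinsics"]
    c=(P-E[:3,3])@E[:3,:3]; c=c*[1,-1,-1]
    return cv2.projectPoints(c,np.zeros(3),np.zeros(3),f["K"],np.array(f["D"]))[0].reshape(-1,2)
def crop(f,x0,y0,x1,y1,s,name):
    im=f["image"][y0:y1,x0:x1,::-1]; cv2.imwrite(f"pics/{name}.png",cv2.resize(im,None,fx=s,fy=s,interpolation=cv2.INTER_CUBIC))
def save(name,f): np.savez(f"pics/{name}.npz",**f)
def load(name): return dict(np.load(f"pics/{name}.npz"))
E
python3 - <<'E'
from workcell import arm
from h import *
f=arm.grab_frame("scene"); save("s0",f)
crop(f,220,170,320,245,8,"c_term"); crop(f,340,250,420,325,8,"c_hold")
crop(f,180,170,400,335,3,"c_mid")
E
```

```text
(no output)
```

View pics/c_term.png

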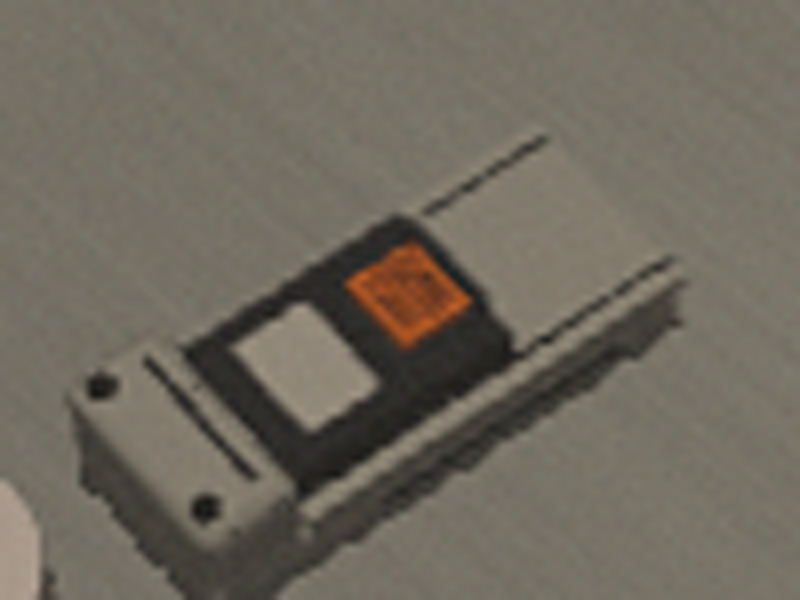

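View pics/c_hold.png

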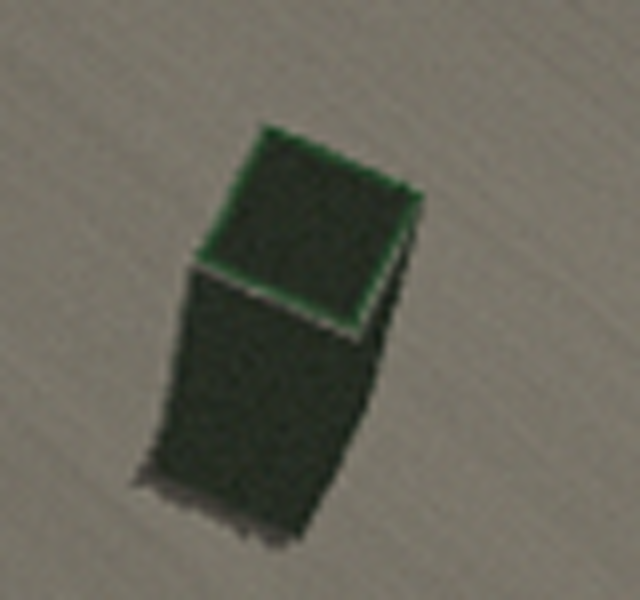

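```bash
python3 - <<'E'
from h import *
f=load("s0")
c=lambda p,x0,y0,s:np.array(p,float)/s+[x0-0.5+0.5/s,y0-0.5+0.5/s]
H=onz(f,c([[268,122],[422,197],[358,338],[198,262]],340,250,8),.14)
print("mouth",H.round(4),H.mean(0)); 
d=np.diff(np.r_[H,H[:1]],axis=0); print(np.hypot(d[:,0],d[:,1]),np.degrees(np.arctan2(d[:,1],d[:,0])))
B=onz(f,c([[150,480],[297,545]],340,250,8),0);print("base",B)
T=onz(f,c([[410,240],[474,298],[406,350],[346,285]],220,170,8),.0465)
print("tab",T.round(4),T.mean(0)); d=np.diff(np.r_[T,T[:1]],axis=0); print(np.hypot(d[:,0],d[:,1]),np.degrees(np.arctan2(d[:,1],d[:,0])))
F=onz(f,c([[548,135],[688,268]],220,170,8),.028);print("foot",F,np.hypot(*(F[1]-F[0])[:2]),np.degrees(np.arctan2(*(F[1]-F[0])[[1,0]])))
L=onz(f,c([[425,213],[545,138],[515,355],[675,260]],220,170,8),.028);print("rails",np.degrees(np.arctan2(*(L[1]-L[0])[[1,0]])),np.degrees(np.arctan2(*(L[3]-L[2])[[1,0]])))
U=onz(f,c([[70,395],[205,552],[150,335],[300,487]],220,170,8),.050);print("hump",U)
for n,p,z in [("bell",(264,284),.054),("shaker",(332,352),.086),("lids",(208,240),.04),("marker",(354,208),.015),("marker ends",(336,197),.01),("me",(374,220),.01),("jar",(518,310),.075),("calc",(470,374),.017),("pot",(205,135),.1),("mustard",(243,88),.2),("block TL",(300,373),.03),("b2",(366,425),.03),("b3",(272,405),.03)]: print(n,onz(f,[p],z)[0].round(3))
E
```

```text
mouth [[0.5557 0.1576 0.14  ]
 [0.5438 0.2044 0.14  ]
 [0.5898 0.2197 0.14  ]
 [0.6027 0.1727 0.14  ]] [0.57300566 0.18861176 0.14      ]
[0.04823291 0.04843937 0.04882046 0.04936864] [ 104.23391035   18.469415    -74.6272147  -162.28264896]
base [[0.60666631 0.17230012 0.        ]
 [0.59181541 0.21879356 0.        ]]
tab [[ 0.5487 -0.1948  0.0465]
 [ 0.5503 -0.1624  0.0465]
 [ 0.5801 -0.1632  0.0465]
 [ 0.5761 -0.1966  0.0465]] [ 0.56379884 -0.17924826  0.0465    ]
[0.03246542 0.02990789 0.0335677  0.02740451] [ 87.29562009  -1.64648272 -96.97909211 176.34069951]
foot [[ 0.47653347 -0.20429688  0.028     ]
 [ 0.48310704 -0.13005996  0.028     ]] 0.0745273924106586 84.9397438777558
rails 173.03106593471375 170.67714953165478
hump [[ 0.66979808 -0.22671713  0.05      ]
 [ 0.67918079 -0.15029522  0.05      ]
 [ 0.63595645 -0.2258707   0.05      ]
 [ 0.64166106 -0.14678303  0.05      ]]
bell [ 0.735 -0.02   0.054]
shaker [0.754 0.219 0.086]
lids [ 0.745 -0.221  0.04 ]
marker [ 0.397 -0.031  0.015]
marker ends [ 0.401 -0.094  0.01 ]
me [0.386 0.031 0.01 ]
jar [0.378 0.464 0.075]
calc [0.557 0.47  0.017]
pot [ 0.548 -0.46   0.1  ]
mustard [ 0.414 -0.435  0.2  ]
block TL [0.824 0.19  0.03 ]
b2 [0.809 0.372 0.03 ]
b3 [0.918 0.197 0.03 ]
```

View pics/c_mid.png

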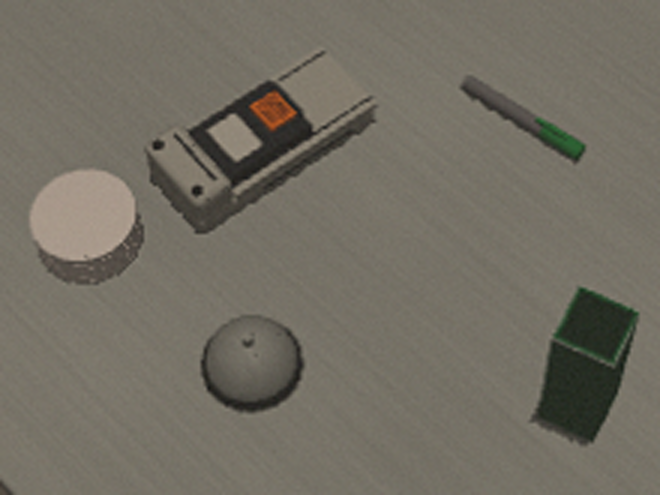

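Call:
arm_command([
  [0,0,0,4,0],
  [0,0,0,6,0],
  [0,31.9,-49.8,6,-0.857],
  [0,31.9,-49.8,6,-0.857],
  [0,31.9,-49.8,6,-0.857],
  [0,31.9,-49.8,6,-0.857],
  [0,31.9,-49.8,6,-0.857],
  [0,31.9,-49.8,6,-0.857],
  [0,31.9,-49.8,6,-0.857],
  [0,31.9,-49.8,6,-0.857],
  [0,31.9,-49.8,6,-0.857],
  [0,31.9,-49.8,6,-0.857],
  [0,31.9,-49.8,6,-0.857],
  [0,31.9,-49.8,6,-0.857],
  [0,31.9,-49.8,6,-0.857],
  [0,31.9,-49.8,6,-0.857],
  [0,31.9,-49.8,6,-0.857],
  [0,31.9,-49.8,6,-0.857],
  [0,31.9,-49.8,6,-0.857],
])

```text
clock: 1.78
eef_pos: [0.5947, 0.1178, 0.2652]
orientation: [0.989, 0.145, -0.0, 0.0]
contact_force: [0.0, 0.4, 1.0]
grip_width: 0.998
```

```bash
python3 - <<'E'
from workcell import arm
from h import *
o=arm.get_obs(); print(o["clock"],o["eef_pos"],o["orientation"].round(4),o["joint_positions"].round(2),o["contact_force"].round(2))
f=arm.grab_frame("wrist"); save("w1",f); cv2.imwrite("pics/w1.png",f["image"][:,:,::-1])
E
```

```text
1.7833 [0.59468116 0.11780374 0.26520374] [ 9.894e-01  1.454e-01 -3.000e-04  0.000e+00] [-0.7   0.29  0.49  1.72 -0.15  1.18  0.13] [0.01 0.42 1.02]
```

View pics/w1.png

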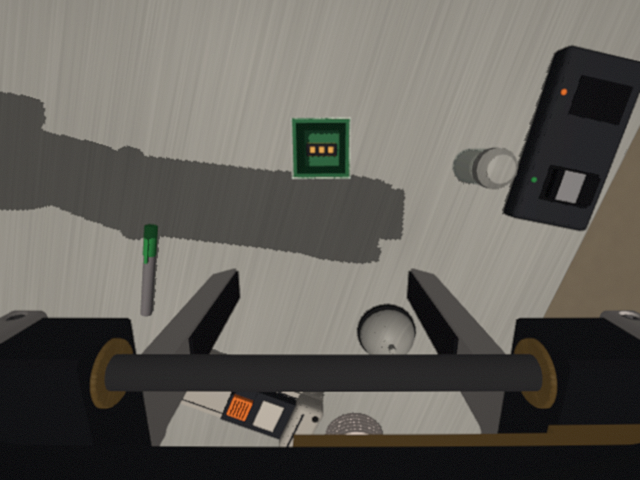

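```bash
python3 - <<'E'
from h import *
f=load("w1"); im=f["image"].astype(int)
m=((im[:,:,1]>im[:,:,0]+8)&(im[:,:,1]>im[:,:,2]+4)).astype(np.uint8)
m[:,:200]=0; m[220:]=0; m[:,440:]=0; m=cv2.morphologyEx(m,cv2.MORPH_CLOSE,np.ones((15,15)))
c=max(cv2.findContours(m,0,2)[0],key=cv2.contourArea)
r=cv2.minAreaRect(c);b=cv2.boxPoints(r);print(r)
P=onz(f,b,.14);print(P.round(4),P.mean(0)); d=np.diff(np.r_[P,P[:1]],axis=0); print(np.hypot(d[:,0],d[:,1]),np.degrees(np.arctan2(d[:,1],d[:,0])))
crop(f,270,100,370,200,6,"c_w1")
E
```

```text
((320.5, 148.0), (60.0, 59.0), 90.0)
[[0.5409 0.2048 0.14  ]
 [0.5885 0.2191 0.14  ]
 [0.6038 0.1715 0.14  ]
 [0.5541 0.1566 0.14  ]] [0.57183131 0.18800919 0.14      ]
[0.04972059 0.05005173 0.05185024 0.05006071] [  16.6991649   -72.18153067 -163.29500484  105.38063596]
```

View pics/c_w1.png

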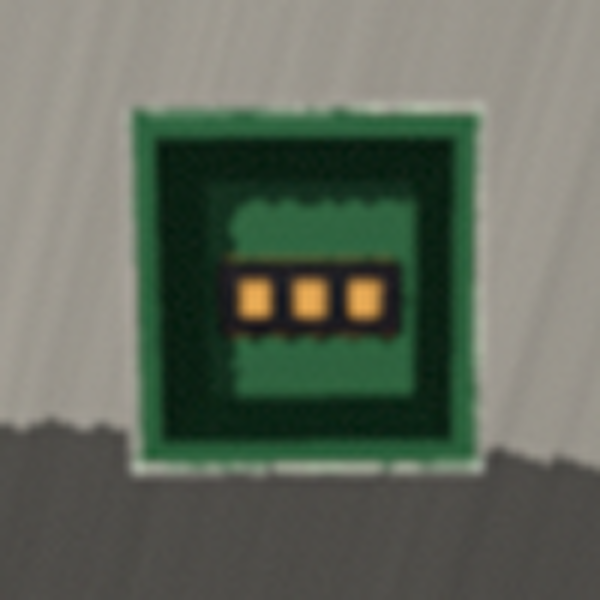

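Call:
arm_command([
  [0,-1.2,3.5,0,0],
  [0,-2.3,7,-3,0],
  [0,-2.3,7,-6,0],
  [0,-2.3,7,-9,0],
  [0,-2.3,7,-12,0],
  [0,-2.3,7,-15,0],
  [0,-2.3,7,-17.9,0],
  [0,-2.3,7,-17.9,0],
  [1,-2.3,7,-17.9,0],
  [1,-2.3,7,-17.9,0],
  [1,-2.3,7,-17.9,0],
  [1,-2.3,7,-17.9,0],
  [1,-2.3,7,-17.9,0],
  [1,-2.3,7,-17.9,0],
  [1,-2.3,7,-17.9,0],
  [1,-2.3,7,-17.9,0],
], force=12)

```text
clock: 3.17
eef_pos: [0.5716, 0.1881, 0.0868]
orientation: [0.989, 0.146, -0.0, -0.0]
contact_force: [-1.0, -0.4, 6.5]
grip_width: 0.529
```

```bash
cat > s.py <<'E'
from workcell import arm
from h import *
import sys
o=arm.get_obs(); print(round(o["clock"],2),o["eef_pos"].round(4),"psi",round(np.degrees(2*np.arctan2(o["orientation"][1],o["orientation"][0])),2),"q",o["joint_positions"].round(2),"F",o["contact_force"].round(2),"g",round(o["grip_width"]*94,1))
for a in sys.argv[1:]:
    n,nm=a.split(":"); f=arm.grab_frame(n); save(nm,f); cv2.imwrite(f"pics/{nm}.png",f["image"][:,:,::-1])
E
python3 s.py side:g1
```

```text
3.17 [0.5716 0.1881 0.0868] psi 16.78 q [-0.74  0.47  0.4   1.9  -0.24  0.83  0.09] F [-1.04 -0.45  6.5 ] g 49.7
```

View pics/g1.png

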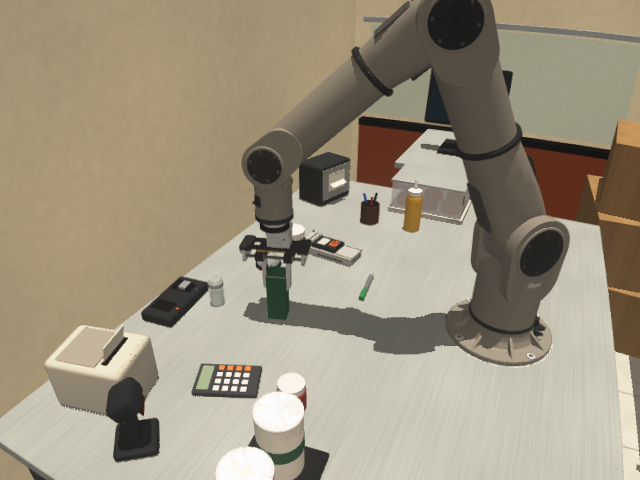

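Call:
arm_command([
  [1,0,0,0.5,0],
  [1,0,0,1,0],
  [1,0,0,1,-0.1],
  [1,0,0,1,-0.2],
  [1,0,0,1,-0.3],
  [1,0,0,1,-0.38],
  [1,0,0,1,-0.38],
  [1,0,0,0.6,-0.38],
  [1,0,0,0.3,-0.38],
  [1,0,0,0.1,-0.38],
  [1,0,0,0,-0.38],
  [1,0,0,0,-0.38],
])

```text
clock: 4.22
eef_pos: [0.5716, 0.1881, 0.0866]
orientation: [0.999, -0.043, -0.0, -0.0]
contact_force: [-3.3, -0.3, 4.3]
grip_width: 0.531
```

```bash
python3 s.py side:g2; python3 - <<'E'
import numpy as np
h=.1056
psi=np.radians(16.78)-.38; t=np.array([np.sin(psi),-np.cos(psi)]);print(np.degrees(psi),t)
for th in np.arange(0,91,7.5):
    a=np.radians(th); s=-.025*np.cos(a)+h*np.sin(a)+.025; z=.025*np.sin(a)+h*np.cos(a)-h
    print(th,(t*s*100).round(2),round(z*100,2))
E
```

```text
4.22 [0.5716 0.1881 0.0866] psi -4.92 q [-0.8   0.48  0.5   1.9  -0.3   0.84 -0.24] F [-3.33 -0.26  4.31] g 49.9
-4.99239621497128 [-0.08702354 -0.99620626]
0.0 [-0. -0.] 0.0
7.5 [-0.12 -1.39] 0.24
15.0 [-0.25 -2.81] 0.29
22.5 [-0.37 -4.22] 0.15
30.0 [-0.49 -5.59] -0.16
37.5 [-0.6  -6.92] -0.66
45.0 [-0.71 -8.17] -1.33
52.5 [-0.81 -9.32] -2.15
60.0 [ -0.9  -10.36] -3.11
67.5 [ -0.98 -11.26] -4.21
75.0 [ -1.05 -12.01] -5.41
82.5 [ -1.1 -12.6] -6.7
90.0 [ -1.14 -13.01] -8.06
```

Call:
arm_command([
  [1,0,0,0,0],
  [1,0,0,0,0],
  [1,-0.06,-0.7,0.15,0],
  [1,-0.12,-1.39,0.24,0],
  [1,-0.18,-2.1,0.28,0],
  [1,-0.25,-2.81,0.29,0],
  [1,-0.31,-3.52,0.24,0],
  [1,-0.37,-4.22,0.15,0],
  [1,-0.43,-4.9,0.02,0],
  [1,-0.49,-5.59,-0.16,0],
  [1,-0.55,-6.26,-0.39,0],
  [1,-0.6,-6.92,-0.66,0],
  [1,-0.66,-7.55,-0.98,0],
  [1,-0.71,-8.17,-1.33,0],
], force=5)

```text
clock: 5.43
eef_pos: [0.5647, 0.1059, 0.0735]
orientation: [0.999, -0.043, 0.0, -0.0]
contact_force: [-2.2, 0.5, 7.8]
grip_width: 0.535
```

```bash
python3 s.py side:g3 scene:g3s; python3 - <<'E'
from h import *
f=load("g3");crop(f,180,200,400,365,3.6,"g3c");f=load("g3s");crop(f,280,180,440,300,5,"g3sc")
E
```

```text
5.43 [0.5647 0.1059 0.0735] psi -4.99 q [-0.69  0.46  0.5   1.97 -0.31  0.78 -0.1 ] F [-2.22  0.53  7.76] g 50.3
```

View pics/g3c.png

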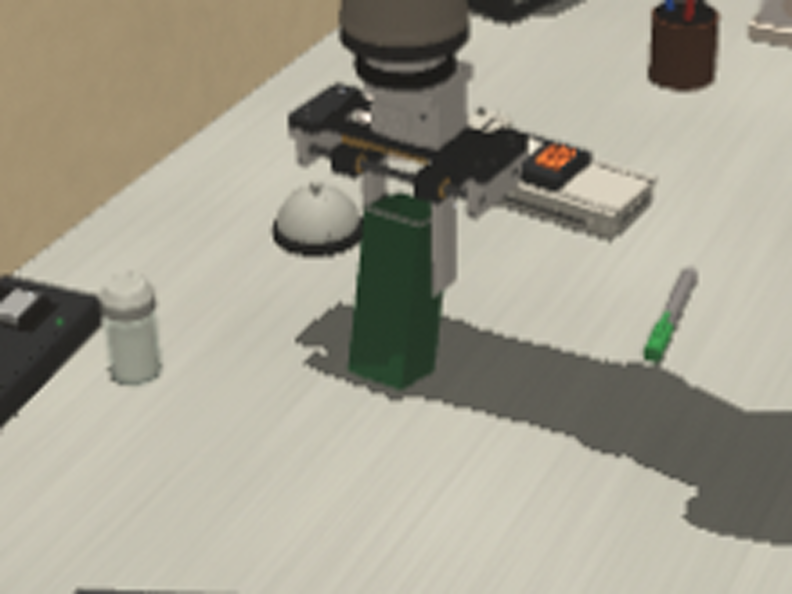

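View pics/g3sc.png

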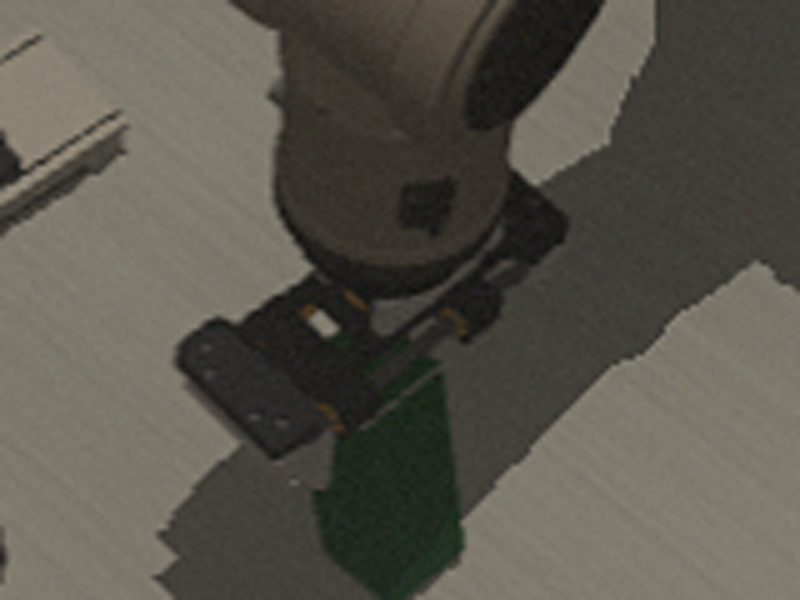

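Call:
arm_command([
  [1,-0.05,-0.6,-0.25,0],
  [1,-0.1,-1.15,-0.68,0],
  [1,-0.15,-1.7,-1.15,0],
  [1,-0.19,-2.19,-1.65,0],
  [1,-0.23,-2.65,-2.2,0],
  [1,-0.27,-3.09,-2.75,0],
  [1,-0.31,-3.48,-3.32,0],
  [1,-0.34,-3.84,-3.95,0],
  [1,-0.36,-4.15,-4.55,0],
  [1,-0.39,-4.43,-5.2,0],
  [1,-0.41,-4.65,-5.8,0],
  [1,-0.43,-4.84,-6.35,0],
  [1,-0.43,-4.84,-6.6,0],
  [1,-0.43,-4.84,-6.6,0],
])

```text
clock: 6.7
eef_pos: [0.5603, 0.0574, 0.0066]
orientation: [0.999, -0.044, -0.0, 0.0]
contact_force: [0.1, -0.1, -3.8]
grip_width: 0.533
```

```bash
python3 s.py side:g4; python3 - <<'E'
from h import *
f=load("g4");crop(f,180,200,400,365,3.6,"g4c")
E
```

```text
6.7 [0.5603 0.0574 0.0066] psi -5.01 q [-0.56  0.55  0.44  2.03 -0.38  0.65  0.04] F [ 0.08 -0.1  -3.82] g 50.1
```

View pics/g4c.png

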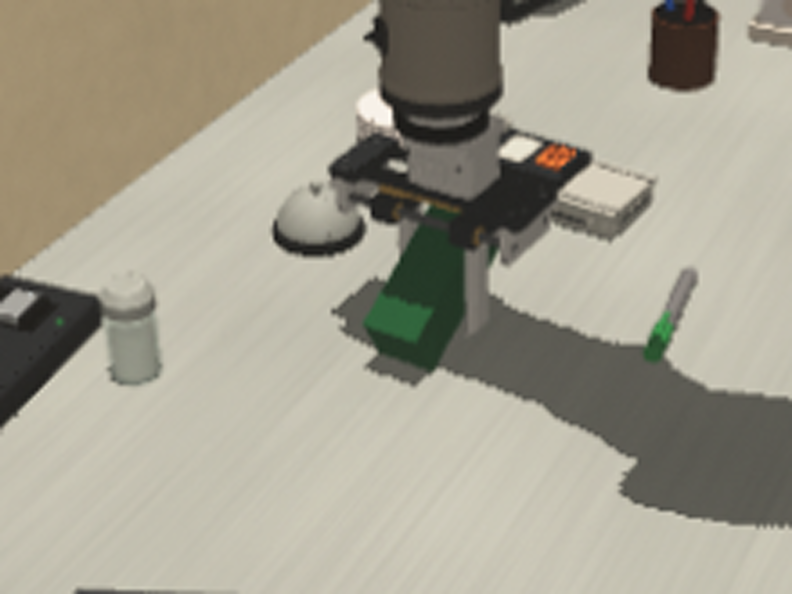

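```bash
python3 s.py scene:g4s wrist:g4w; python3 - <<'E'
from h import *
f=load("g4s");crop(f,260,160,420,280,5,"g4sc")
f=load("g4");crop(f,260,240,340,320,8,"g4cc")
E
```

```text
6.75 [0.5602 0.0579 0.0068] psi -4.99 q [-0.56  0.55  0.44  2.03 -0.38  0.65  0.04] F [ 0.82 -0.41 -2.91] g 50.1
```

View pics/g4sc.png

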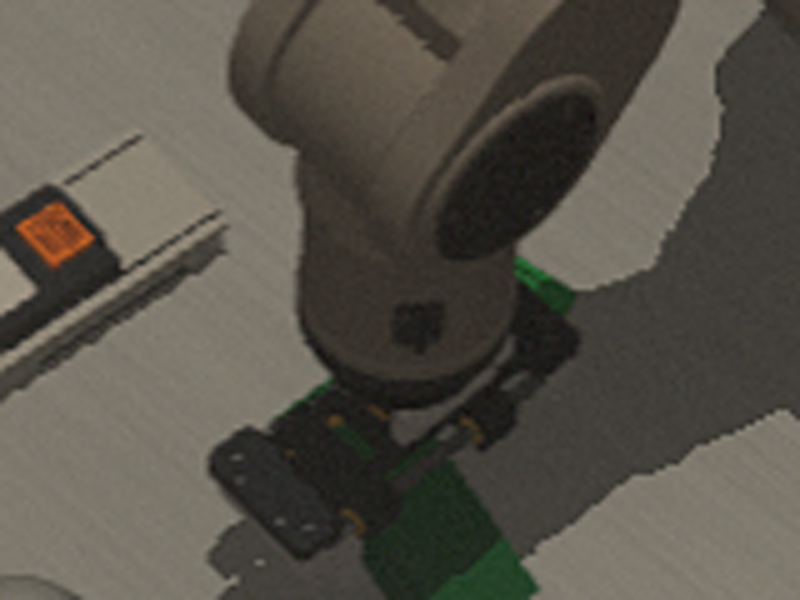

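View pics/g4w.png

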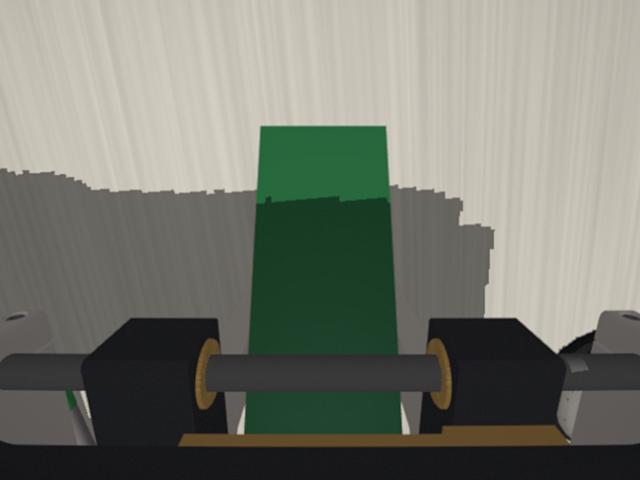

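View pics/g4cc.png

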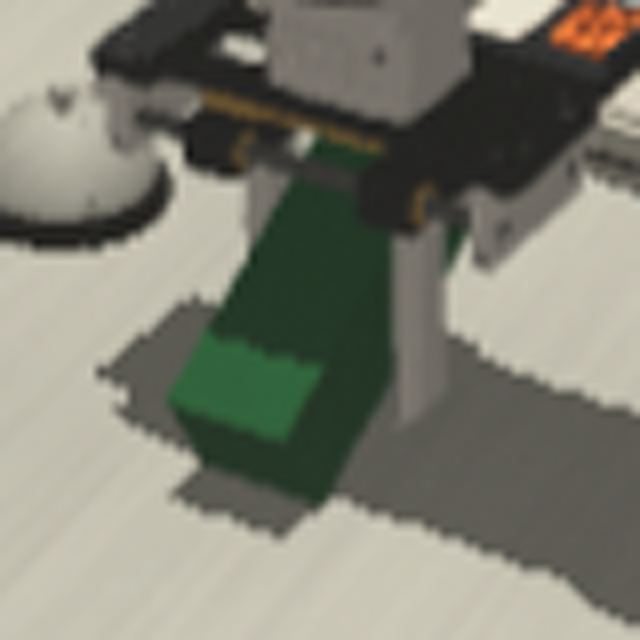

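```bash
python3 - <<'E'
from h import *
f=load("g4w"); P=onz(f,[[260,126],[387,126],[246,435],[400,432]],.05);print(P.round(4)); print(np.hypot(*(P[1]-P[0])[:2]),np.degrees(np.arctan2(*(P[1]-P[0])[[1,0]])))
E
```

```text
[[ 0.5439  0.1426  0.05  ]
 [ 0.5919  0.1384  0.05  ]
 [ 0.5178  0.001   0.05  ]
 [ 0.5927 -0.0037  0.05  ]]
0.048250770782894636 -4.987752418449755
```

Call:
arm_command([
  [0.8,0,0,-0.05,0],
  [0.3,0,0,-0.05,0],
  [0.3,0,0,-0.05,0],
  [0.3,0,0,-0.05,0],
  [0.2,0,0,-0.05,0],
  [0.2,0,0,-0.05,0],
])

```text
clock: 7.35
eef_pos: [0.5604, 0.0581, 0.0068]
orientation: [0.999, -0.043, 0.0, -0.0]
contact_force: [0.3, 0.2, 0.7]
grip_width: 0.79
```

```bash
python3 s.py wrist:g5w; python3 - <<'E'
from h import *
f=load("g5w"); im=f["image"].astype(int)
m=((im[:,:,1]>im[:,:,0]+10)).astype(np.uint8)[:300]
c=max(cv2.findContours(m,0,2)[0],key=cv2.contourArea).reshape(-1,2); y=c[:,1].min(); print(y)
t=c[c[:,1]<y+3]; px=[[t[:,0].min(),y],[t[:,0].max(),y]]; P=onz(f,px,.05); print(px,P.round(4),np.hypot(*(P[1]-P[0])[:2]),np.degrees(np.arctan2(*(P[1]-P[0])[[1,0]])))
E
```

```text
7.35 [0.5604 0.0581 0.0068] psi -4.98 q [-0.56  0.55  0.44  2.03 -0.38  0.65  0.04] F [0.3  0.18 0.74] g 74.2
181
[[np.int32(274), np.int32(181)], [np.int32(371), np.int32(181)]] [[0.5468 0.1215 0.05  ]
 [0.5849 0.1182 0.05  ]] 0.038253181619392056 -4.994569052726226
```

View pics/g5w.png

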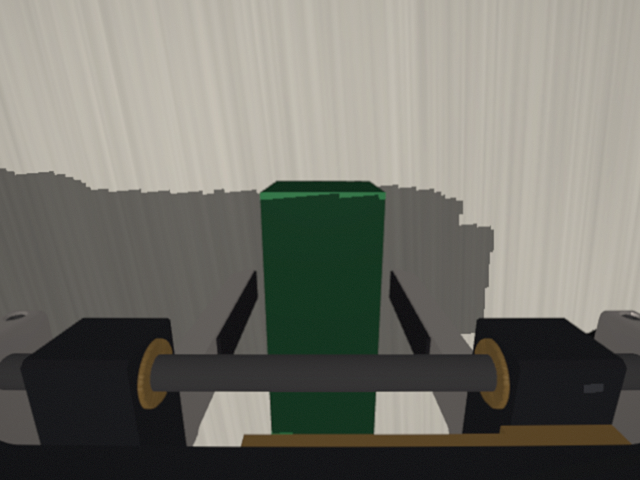

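```bash
python3 - <<'E'
from h import *
f=load("g5w")
print(onz(f,[[274,181],[371,181]],0).round(4)); print(onz(f,[[261,196],[385,196],[273,432],[375,432]],.05).round(4))
f=load("g4s");
E
python3 s.py side:g5;python3 - <<'E'
from h import *
f=load("g5");crop(f,220,220,380,340,5,"g5c")
E
```

```text
[[0.5394 0.1175 0.    ]
 [0.5914 0.1129 0.    ]]
[[ 0.5409  0.1161  0.05  ]
 [ 0.5902  0.1117  0.05  ]
 [ 0.5314  0.0017  0.05  ]
 [ 0.5807 -0.0026  0.05  ]]
7.4 [0.5604 0.058  0.0067] psi -4.98 q [-0.56  0.55  0.44  2.03 -0.38  0.65  0.04] F [ 0.1   0.47 -0.11] g 74.9
```

View pics/g5c.png

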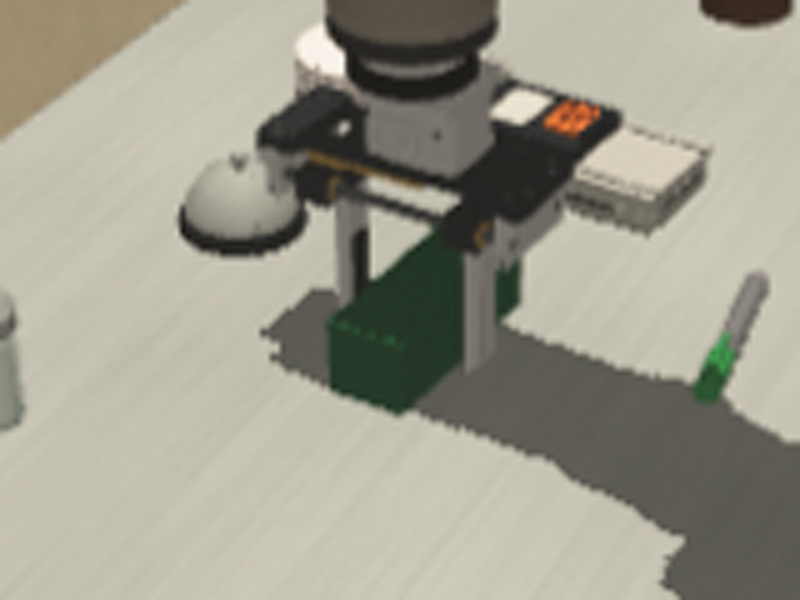

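Call:
arm_command([
  [1,0,0,0,0],
  [1,0,0,0,0],
  [1,0,0,0,0],
  [1,0,0,0,0],
  [1,0,0,0,0],
  [1,0.04,0.5,0,0],
  [1,0.1,1.1,0,0],
  [1,0.15,1.7,0,0],
  [1,0.2,2.3,0,0],
  [1,0.25,2.9,0,0],
  [1,0.3,3.5,0,0],
  [1,0.36,4.1,0,0],
  [1,0.41,4.7,0,0],
  [1,0.45,5.2,0,0],
  [1,0.48,5.5,0,0],
  [1,0.48,5.5,0,0],
  [0.3,0.48,5.5,0,0],
  [0.2,0.48,5.5,0,0],
  [0.2,0.48,5.5,0,0],
  [0.2,0.48,5.5,0,0],
], force=6)

```text
clock: 9.12
eef_pos: [0.5651, 0.1128, 0.0067]
orientation: [0.999, -0.044, -0.0, -0.0]
contact_force: [0.7, 0.2, 0.1]
grip_width: 0.768
```

```bash
python3 s.py wrist:g6w
```

```text
9.12 [0.5651 0.1128 0.0067] psi -5.01 q [-0.65  0.56  0.44  2.   -0.38  0.66 -0.05] F [0.74 0.24 0.06] g 72.2
```

View pics/g6w.png

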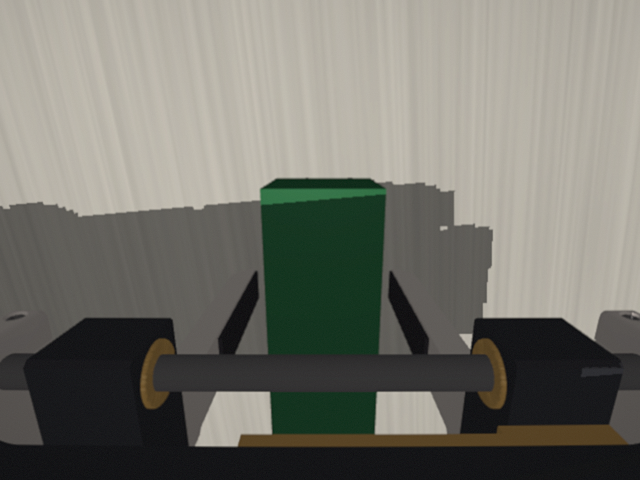

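Call:
arm_command([
  [0.2,0.15,1.7,1.2,0],
  [0.2,0.3,3.4,2.5,0],
  [0.2,0.43,4.8,3.7,0],
  [0.2,0.43,4.8,3.7,0],
  [1,0.43,4.8,3.7,0],
  [1,0.43,4.8,3.7,0],
  [1,0.43,4.8,3.7,0],
  [1,0.43,4.8,3.7,0],
  [1,0.43,4.8,3.7,0],
], force=4)

```text
clock: 9.92
eef_pos: [0.5692, 0.1601, 0.0432]
orientation: [0.999, -0.044, -0.0, 0.0]
contact_force: [0.2, -1.1, -1.7]
grip_width: 0.532
```

```bash
python3 s.py side:g7;python3 - <<'E'
from h import *
f=load("g7");crop(f,220,220,380,340,5,"g7c")
E
```

```text
9.92 [0.5692 0.1601 0.0432] psi -5.05 q [-0.75  0.53  0.48  1.95 -0.35  0.75 -0.16] F [ 0.18 -1.07 -1.71] g 50.0
```

View pics/g7c.png

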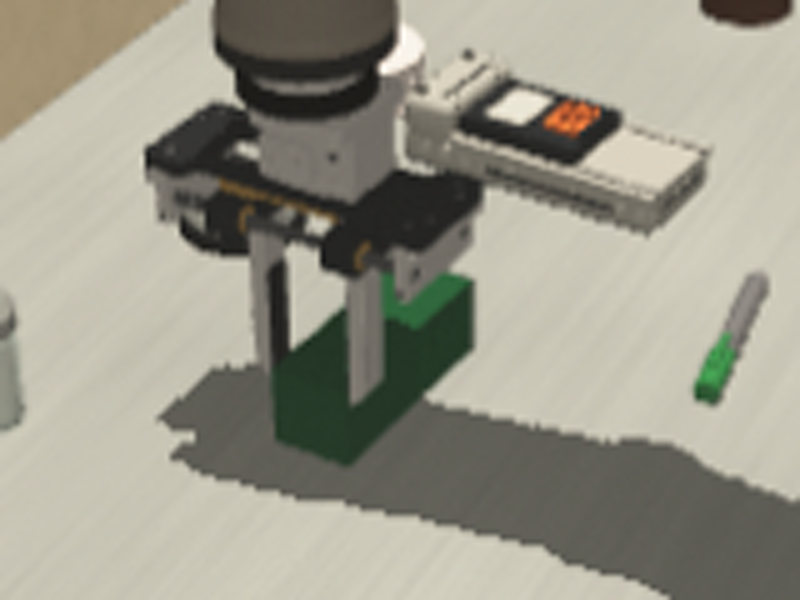

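Call:
arm_command([
  [1,-0.01,-0.09,0.22,0],
  [1,-0.02,-0.18,0.45,0],
  [1,-0.03,-0.27,0.67,0],
  [1,-0.03,-0.36,0.9,0],
  [1,-0.04,-0.46,1.12,0],
  [1,-0.05,-0.57,1.35,0],
  [1,-0.06,-0.68,1.57,0],
  [1,-0.07,-0.78,1.78,0],
  [1,-0.08,-0.9,1.99,0],
  [1,-0.09,-1.0,2.19,0],
  [1,-0.09,-1.0,2.19,0],
])

```text
clock: 10.88
eef_pos: [0.5687, 0.1508, 0.066]
orientation: [0.999, -0.044, 0.0, -0.0]
contact_force: [0.0, 0.1, -2.9]
grip_width: 0.533
```

```bash
python3 s.py side:g8;python3 - <<'E'
from h import *
f=load("g8");crop(f,220,220,380,340,5,"g8c")
E
```

```text
10.88 [0.5687 0.1508 0.066 ] psi -5.0 q [-0.75  0.49  0.5   1.94 -0.32  0.78 -0.16] F [ 0.03  0.13 -2.9 ] g 50.1
```

View pics/g8c.png

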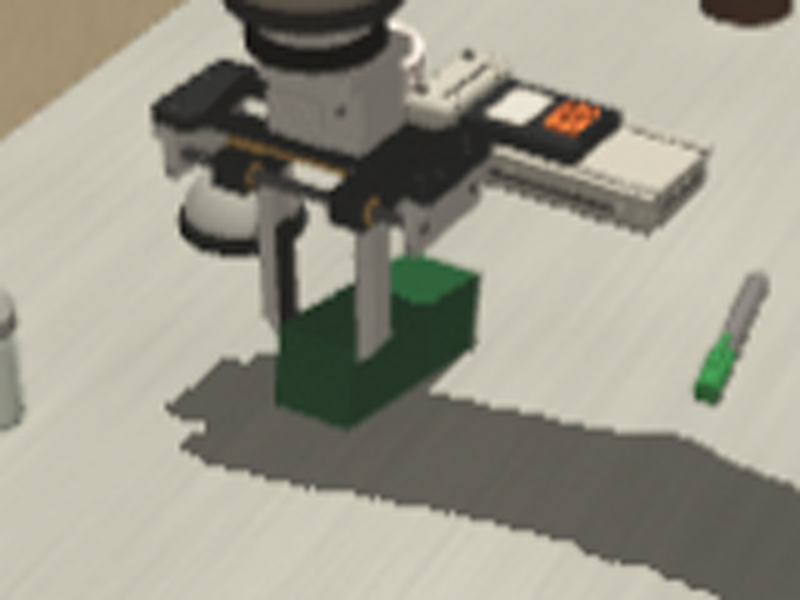

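Call:
arm_command([
  [1,-0.01,-0.12,0.2,0],
  [1,-0.02,-0.25,0.4,0],
  [1,-0.03,-0.38,0.6,0],
  [1,-0.05,-0.52,0.8,0],
  [1,-0.06,-0.65,1.0,0],
  [1,-0.07,-0.8,1.2,0],
  [1,-0.07,-0.8,1.2,0],
  [1,-0.07,-0.8,1.2,0],
  [1,-0.07,-0.8,1.2,0],
  [1,-0.07,-0.8,1.2,0],
  [1,-0.07,-0.8,1.2,0],
  [1,-0.07,-0.8,1.2,0],
])

```text
clock: 11.93
eef_pos: [0.5678, 0.143, 0.0775]
orientation: [0.999, -0.043, -0.0, 0.0]
contact_force: [0.4, -0.1, -2.4]
grip_width: 0.531
```

```bash
python3 s.py side:g9;python3 - <<'E'
from h import *
f=load("g9");crop(f,220,220,380,340,5,"g9c")
E
```

```text
11.93 [0.5678 0.143  0.0775] psi -4.98 q [-0.75  0.47  0.51  1.94 -0.31  0.8  -0.16] F [ 0.38 -0.13 -2.41] g 49.9
```

View pics/g9c.png

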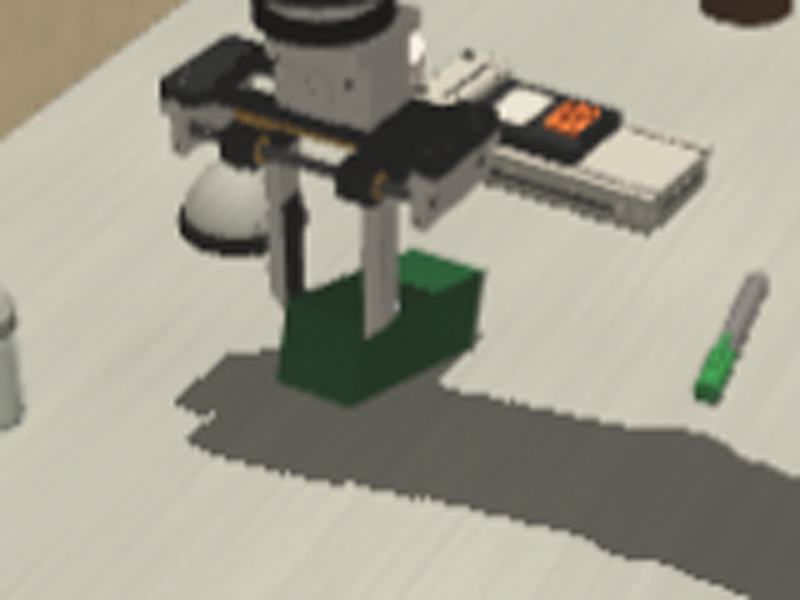

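```bash
python3 s.py scene:g9s;python3 - <<'E'
from h import *
f=load("g9s");crop(f,260,160,420,280,5,"g9sc")
E
```

```text
11.98 [0.5679 0.143  0.0775] psi -4.98 q [-0.75  0.47  0.51  1.94 -0.31  0.8  -0.16] F [ 0.73  0.6  -2.3 ] g 50.0
```

View pics/g9sc.png

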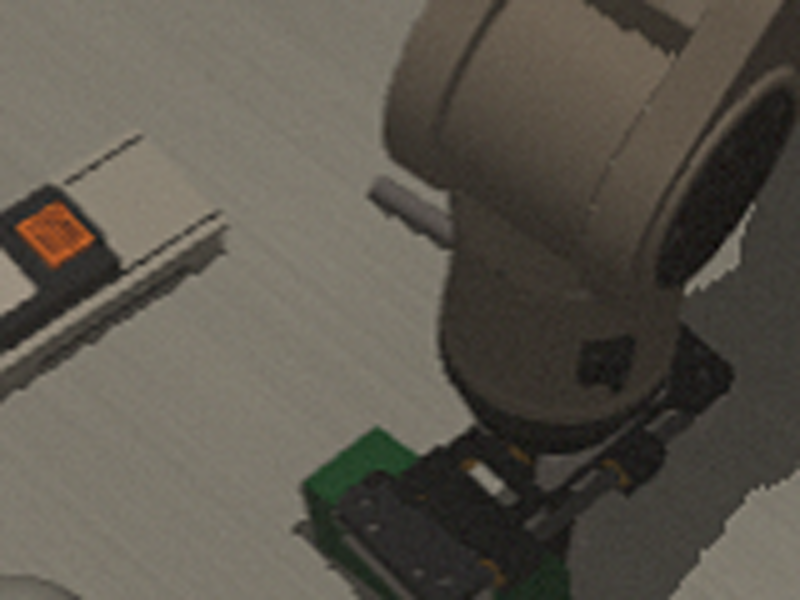

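Call:
arm_command([
  [1,-0.02,-0.2,0.25,0],
  [1,-0.04,-0.4,0.5,0],
  [1,-0.05,-0.6,0.75,0],
  [1,-0.05,-0.6,0.75,0],
  [1,-0.05,-0.6,0.75,0],
  [1,-0.05,-0.6,0.75,0],
  [1,-0.05,-0.6,0.75,0],
  [1,-0.05,-0.6,0.75,0],
])

```text
clock: 12.7
eef_pos: [0.5673, 0.137, 0.085]
orientation: [0.999, -0.043, -0.0, 0.0]
contact_force: [0.1, -0.4, -3.9]
grip_width: 0.529
```

```bash
python3 s.py scene:g10s side:g10;python3 - <<'E'
from h import *
a=load("g10s")["image"][160:280,260:420,::-1]; b=load("g10")["image"][220:340,220:380,::-1]
cv2.imwrite("pics/g10c.png",cv2.resize(np.hstack([a,b]),None,fx=2.5,fy=2.5,interpolation=cv2.INTER_CUBIC))
E
```

```text
12.7 [0.5673 0.137  0.085 ] psi -4.98 q [-0.75  0.46  0.51  1.94 -0.3   0.82 -0.15] F [ 0.13 -0.41 -3.92] g 49.8
```

View pics/g10c.png

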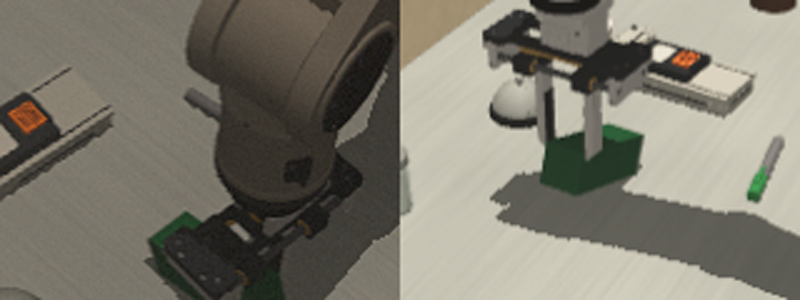

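```bash
python3 - <<'E'
from h import *
f=load("g10");crop(f,265,260,325,305,12,"g10cc")
E
```

```text
(no output)
```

View pics/g10cc.png

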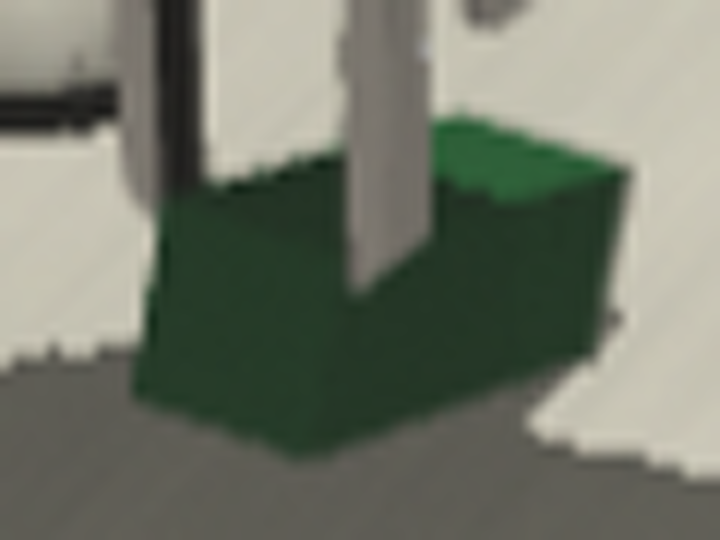

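```bash
python3 - <<'E'
from h import *
f=load("g10"); px=np.array([[302,458],[597,352],[628,175],[612,318]])/12+[265-.46,260-.46]
psi=np.radians(-4.98); n=np.array([np.cos(psi),np.sin(psi),0]); t=np.array([np.sin(psi),-np.cos(psi),0])
o,d=rays(f,px); c=np.array([.5673,.137,0])@n-.025
P=o+d*((c-o@n)/(d@n))[:,None]; s=P@t; print(np.c_[s-np.array([.5673,.137,0])@t,P[:,2]].round(4))
v=P[1]-P[0]; print(np.hypot(v@t,v[2]),np.degrees(np.arctan2(v[2],v@t)))
v=P[2]-P[1]; print(np.hypot(v@t,v[2]),np.degrees(np.arctan2(v@t,v[2])))
E
```

```text
[[-0.0281  0.0495]
 [ 0.1058  0.0003]
 [ 0.121   0.0449]
 [ 0.1133  0.0063]]
0.1427093457352976 -20.16543546157085
0.04708981504800641 18.843181154685087
```

Call:
arm_command([
  [1,0.01,0.15,0.15,0],
  [1,0.04,0.5,0.2,0],
  [1,0.08,0.9,0.2,0],
  [1,0.12,1.4,0.2,0],
  [1,0.16,1.9,0.2,0],
  [1,0.2,2.4,0.2,0],
  [1,0.25,2.9,0.2,0],
  [1,0.29,3.4,0.2,0],
  [1,0.33,3.9,0.2,0],
  [1,0.33,3.9,0.2,0],
  [1,0.33,3.9,0.2,0],
])

```text
clock: 13.72
eef_pos: [0.5707, 0.1765, 0.0871]
orientation: [0.999, -0.043, 0.0, -0.0]
contact_force: [-0.5, 1.1, -1.8]
grip_width: 0.535
```

```bash
python3 s.py scene:g11s side:g11;python3 - <<'E'
from h import *
a=load("g11s")["image"][160:280,260:420,::-1]; b=load("g11")["image"][220:340,220:380,::-1]
cv2.imwrite("pics/g11c.png",cv2.resize(np.hstack([a,b]),None,fx=2.5,fy=2.5,interpolation=cv2.INTER_CUBIC))
E
```

```text
13.72 [0.5707 0.1765 0.0871] psi -4.95 q [-0.8   0.48  0.51  1.91 -0.31  0.83 -0.22] F [-0.54  1.06 -1.76] g 50.3
```

View pics/g11c.png

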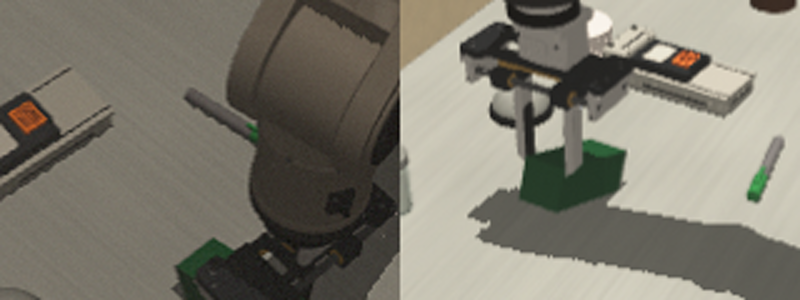

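```bash
python3 - <<'E'
from h import *
f=load("g11");a=f["image"][260:310,260:330,::-1]
f=load("g11s");b=f["image"][235:285,320:390,::-1]
cv2.imwrite("pics/g11cc.png",cv2.resize(np.vstack([a,b]),None,fx=6,fy=6,interpolation=cv2.INTER_CUBIC))
E
```

```text
(no output)
```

View pics/g11cc.png

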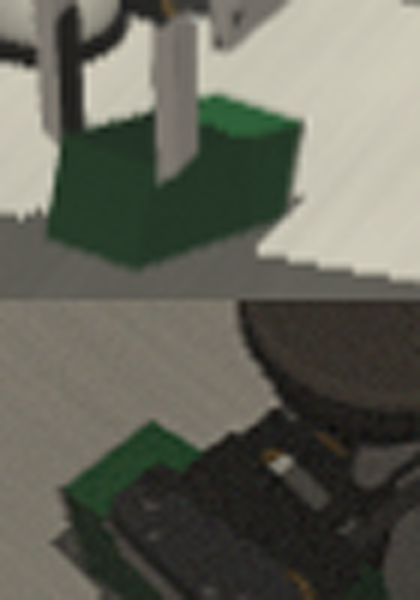

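Call:
arm_command([
  [1,-0.02,-0.2,0.2,0],
  [1,-0.04,-0.45,0.45,0],
  [1,-0.06,-0.7,0.7,0],
  [1,-0.08,-0.95,0.95,0],
  [1,-0.08,-0.95,0.95,0],
  [1,-0.08,-0.95,0.95,0],
  [1,-0.08,-0.95,0.95,0],
  [1,-0.08,-0.95,0.95,0],
])

```text
clock: 14.48
eef_pos: [0.5698, 0.1664, 0.0964]
orientation: [0.999, -0.043, -0.0, 0.0]
contact_force: [0.9, -0.2, -2.5]
grip_width: 0.534
```

```bash
python3 s.py scene:g12s side:g12;python3 - <<'E'
from h import *
f=load("g12");a=f["image"][255:305,260:330,::-1]
f=load("g12s");b=f["image"][235:285,320:390,::-1]
cv2.imwrite("pics/g12cc.png",cv2.resize(np.vstack([a,b]),None,fx=6,fy=6,interpolation=cv2.INTER_CUBIC))
E
```

```text
14.48 [0.5698 0.1664 0.0964] psi -4.98 q [-0.79  0.46  0.52  1.91 -0.3   0.85 -0.21] F [ 0.86 -0.18 -2.48] g 50.2
```

View pics/g12cc.png

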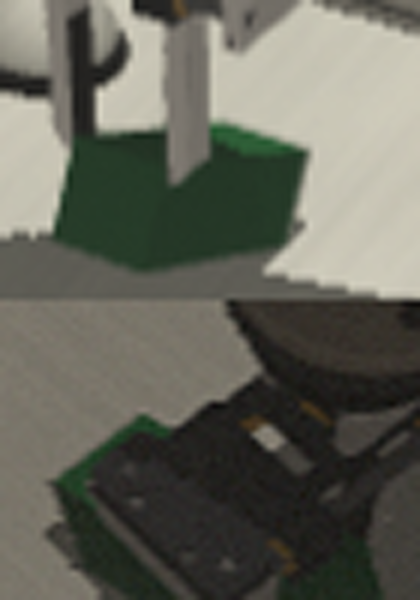

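```bash
python3 - <<'E'
from h import *
f=load("g12"); im=f["image"]; print(im[288:297,304:314].tolist()); crop(f,290,270,330,300,20,"g12z")
E
```

```text
[[[37, 57, 39], [37, 57, 40], [37, 57, 40], [37, 57, 39], [45, 63, 46], [105, 113, 98], [187, 185, 170], [200, 197, 181], [201, 198, 182], [198, 196, 180]], [[37, 57, 39], [38, 57, 40], [37, 57, 40], [37, 57, 39], [54, 69, 53], [134, 134, 121], [200, 197, 181], [201, 198, 182], [199, 196, 181], [199, 196, 181]], [[36, 56, 39], [37, 57, 39], [38, 58, 41], [38, 58, 41], [69, 82, 66], [155, 152, 138], [201, 198, 181], [199, 196, 180], [199, 196, 181], [200, 196, 182]], [[38, 58, 40], [37, 57, 39], [38, 58, 40], [39, 59, 41], [70, 84, 67], [137, 135, 122], [171, 169, 154], [199, 196, 181], [200, 197, 182], [200, 196, 182]], [[38, 57, 40], [38, 57, 39], [38, 57, 40], [45, 62, 46], [81, 90, 76], [95, 94, 86], [118, 116, 106], [200, 197, 183], [200, 197, 182], [198, 195, 180]], [[38, 58, 40], [38, 58, 39], [37, 57, 39], [50, 66, 50], [96, 101, 88], [105, 103, 95], [161, 158, 145], [200, 196, 181], [199, 195, 180], [196, 193, 177]], [[36, 56, 38], [37, 57, 39], [38, 59, 40], [54, 71, 54], [101, 103, 91], [160, 158, 145], [200, 197, 182], [199, 196, 181], [196, 194, 178], [196, 194, 178]], [[37, 56, 39], [38, 57, 40], [45, 63, 46], [76, 88, 72], [150, 148, 135], [200, 197, 182], [199, 196, 180], [197, 194, 179], [196, 193, 178], [198, 195, 180]], [[60, 71, 57], [68, 75, 64], [84, 90, 78], [151, 152, 138], [190, 187, 172], [200, 198, 182], [198, 195, 178], [198, 193, 178], [199, 194, 179], [201, 197, 182]]]
```

View pics/g12z.png

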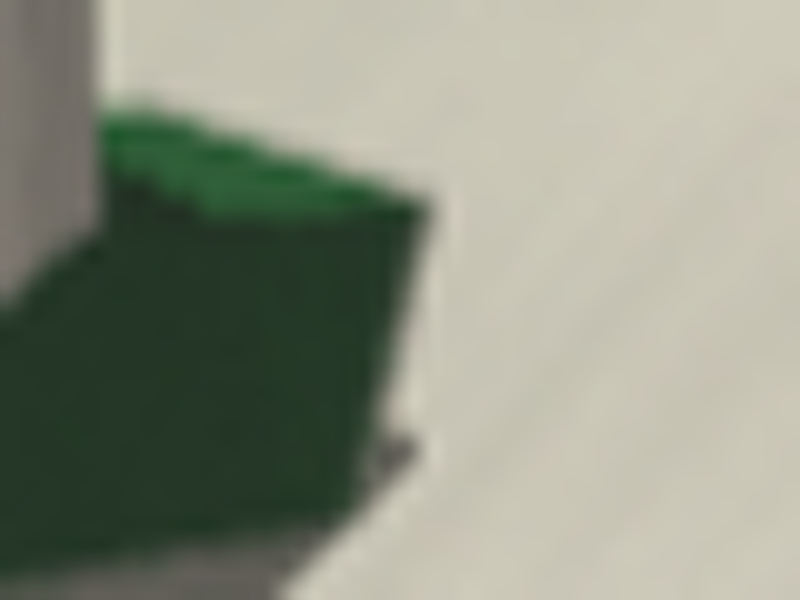

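Call:
arm_command([
  [1,-0.02,-0.25,0.22,0],
  [1,-0.05,-0.55,0.45,0],
  [1,-0.07,-0.85,0.68,0],
  [1,-0.1,-1.15,0.9,0],
  [1,-0.12,-1.45,1.1,0],
  [1,-0.12,-1.45,1.1,0],
  [1,-0.12,-1.45,1.1,0],
  [1,-0.12,-1.45,1.1,0],
  [1,-0.12,-1.45,1.1,0],
  [1,-0.12,-1.45,1.1,0],
])

```text
clock: 15.42
eef_pos: [0.5687, 0.1523, 0.1076]
orientation: [0.999, -0.043, 0.0, -0.0]
contact_force: [0.8, 3.9, 1.8]
grip_width: 0.534
```

```bash
python3 s.py scene:g13s side:g13 wrist:g13w;python3 - <<'E'
from h import *
f=load("g13");a=f["image"][250:310,260:340,::-1]
f=load("g13s");b=f["image"][225:285,310:390,::-1]
cv2.imwrite("pics/g13cc.png",cv2.resize(np.hstack([a,b]),None,fx=5,fy=5,interpolation=cv2.INTER_CUBIC))
E
```

```text
15.42 [0.5687 0.1523 0.1076] psi -4.97 q [-0.78  0.44  0.53  1.92 -0.28  0.86 -0.2 ] F [0.84 3.92 1.75] g 50.2
```

View pics/g13cc.png

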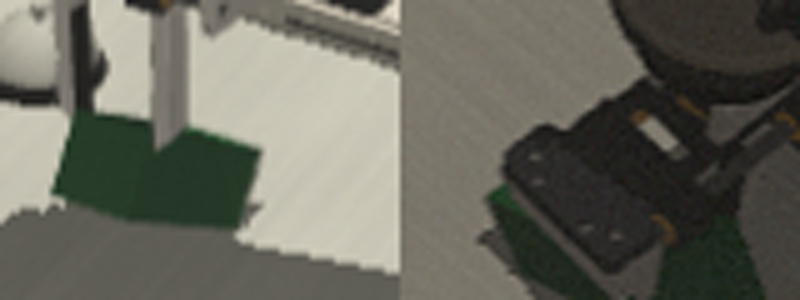

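View pics/g13w.png

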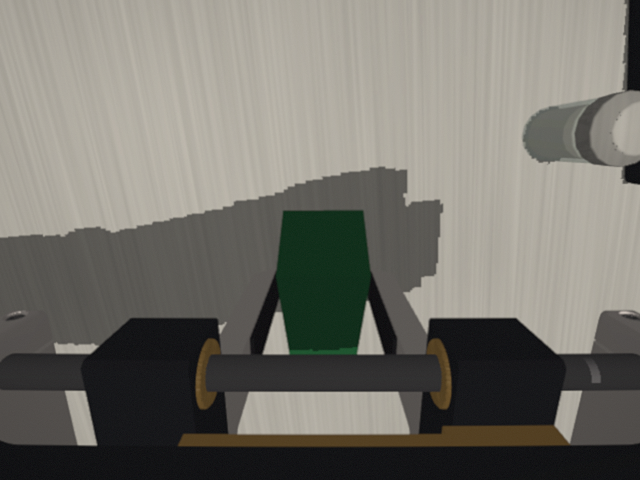

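Call:
arm_command([
  [1,0.03,0.4,0.3,0],
  [1,0.1,1.2,0.4,0],
  [1,0.3,3.6,0.4,0],
  [1,0.5,6,0.4,0],
  [1,0.58,7,0.4,0],
  [1,0.58,7,0.4,0],
  [1,0.58,7,0.4,0],
  [1,0.58,7,0.4,0],
])

```text
clock: 16.23
eef_pos: [0.5746, 0.2224, 0.1119]
orientation: [0.999, -0.043, 0.0, -0.0]
contact_force: [-0.1, 4.4, 5.1]
grip_width: 0.531
```

```bash
python3 s.py scene:g14s side:g14;python3 - <<'E'
from h import *
f=load("g14");a=f["image"][230:320,240:340,::-1]
f=load("g14s");b=f["image"][200:290,310:410,::-1]
cv2.imwrite("pics/g14cc.png",cv2.resize(np.hstack([a,b]),None,fx=4,fy=4,interpolation=cv2.INTER_CUBIC))
E
```

```text
16.23 [0.5746 0.2224 0.1119] psi -4.97 q [-0.87  0.47  0.52  1.85 -0.29  0.89 -0.3 ] F [-0.12  4.44  5.12] g 49.9
```

View pics/g14cc.png

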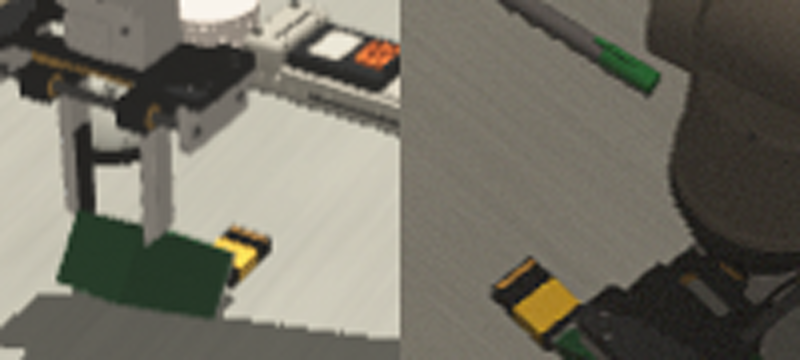

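Call:
arm_command([
  [1,0.05,0.6,0.4,0],
  [1,0.12,1.4,0.4,0],
  [1,0.2,2.3,0.4,0],
  [1,0.28,3.2,0.4,0],
  [1,0.35,4,0.4,0],
  [1,0.39,4.5,0.4,0],
  [1,0.39,4.5,0.4,0],
  [1,0.39,4.5,0.4,0],
])

```text
clock: 17.0
eef_pos: [0.5784, 0.2678, 0.1157]
orientation: [0.999, -0.043, 0.0, -0.0]
contact_force: [-1.1, 2.9, 4.1]
grip_width: 0.531
```

```bash
python3 s.py scene:g15s side:g15;python3 - <<'E'
from h import *
f=load("g15");a=f["image"][230:320,230:330,::-1]
f=load("g15s");b=f["image"][200:290,320:420,::-1]
cv2.imwrite("pics/g15cc.png",cv2.resize(np.hstack([a,b]),None,fx=4,fy=4,interpolation=cv2.INTER_CUBIC))
E
```

```text
17.0 [0.5784 0.2678 0.1157] psi -4.95 q [-0.91  0.5   0.51  1.8  -0.3   0.92 -0.36] F [-1.08  2.91  4.14] g 49.9
```

View pics/g15cc.png

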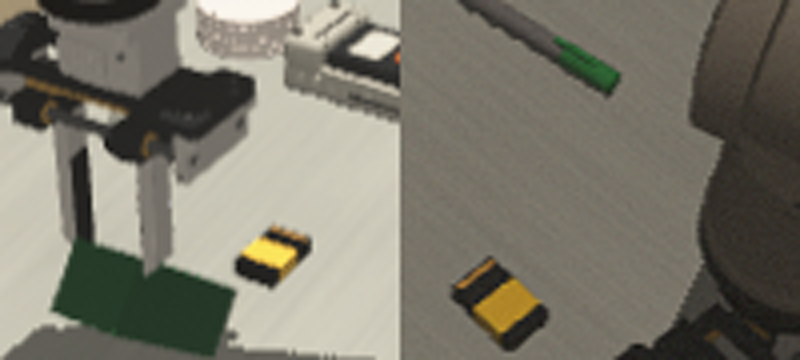

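Call:
arm_command([
  [1,0.08,0.9,-0.8,0],
  [1,0.16,1.85,-1.6,0],
  [1,0.23,2.6,-2.4,0],
  [1,0.29,3.35,-3.4,0],
  [1,0.34,3.9,-4.2,0],
  [1,0.38,4.3,-5,0],
  [1,0.4,4.6,-5.8,0],
  [1,0.42,4.9,-6.5,0],
  [1,0.42,4.9,-7,0],
  [1,0.42,4.9,-7,0],
])

```text
clock: 17.93
eef_pos: [0.5822, 0.3156, 0.0445]
orientation: [0.999, -0.044, -0.0, 0.0]
contact_force: [-0.4, 0.4, -3.0]
grip_width: 0.531
```

```bash
python3 s.py side:g16 wrist:g16w;python3 - <<'E'
from h import *
f=load("g16");crop(f,190,220,350,340,5,"g16c")
E
```

```text
17.93 [0.5822 0.3156 0.0445] psi -4.99 q [-0.92  0.62  0.46  1.78 -0.36  0.83 -0.38] F [-0.38  0.42 -3.03] g 49.9
```

View pics/g16c.png

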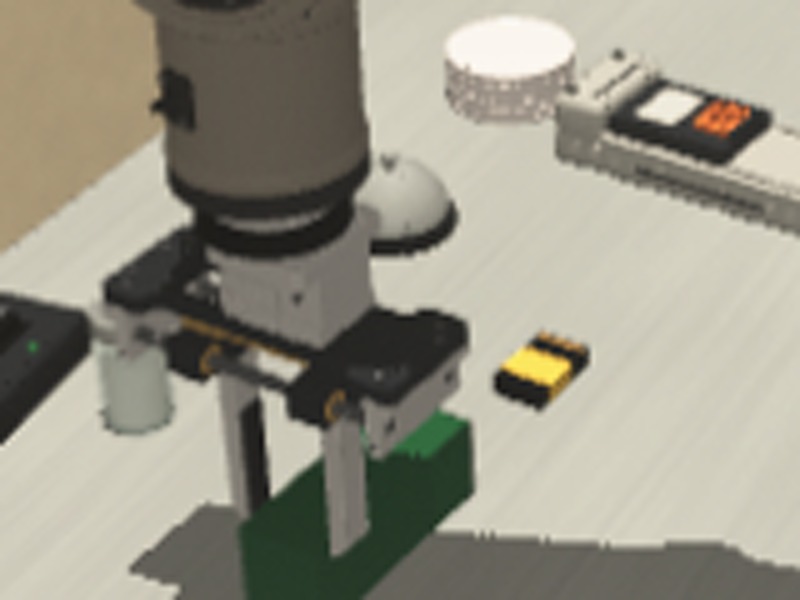

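Call:
arm_command([
  [0.8,0,0,-0.1,0],
  [0.3,0,0,-0.1,0],
  [0.2,0,0,-0.1,0],
  [0.2,0,0,-0.1,0],
  [0.2,0,0,-0.1,0],
  [0.2,-0.3,-3.4,-0.2,0],
  [0.2,-0.65,-7.4,-0.2,0],
  [0.2,-1.0,-11.4,-0.2,0],
  [0.2,-1.0,-11.4,-0.2,0],
  [0.2,-1.0,-11.4,-0.2,0],
])

```text
clock: 18.87
eef_pos: [0.5729, 0.1994, 0.0441]
orientation: [0.999, -0.046, 0.0, 0.0]
contact_force: [0.1, 1.4, -0.2]
grip_width: 0.8
```

```bash
python3 s.py side:g17 wrist:g17w scene:g17s;python3 - <<'E'
from h import *
f=load("g17");a=f["image"][220:340,190:350,::-1]
f=load("g17s");b=f["image"][190:310,300:460,::-1]
cv2.imwrite("pics/g17c.png",cv2.resize(np.hstack([a,b]),None,fx=2.5,fy=2.5,interpolation=cv2.INTER_CUBIC))
E
```

```text
18.87 [0.5729 0.1994 0.0441] psi -5.22 q [-0.79  0.55  0.47  1.91 -0.34  0.76 -0.23] F [ 0.12  1.42 -0.17] g 75.2
```

View pics/g17c.png

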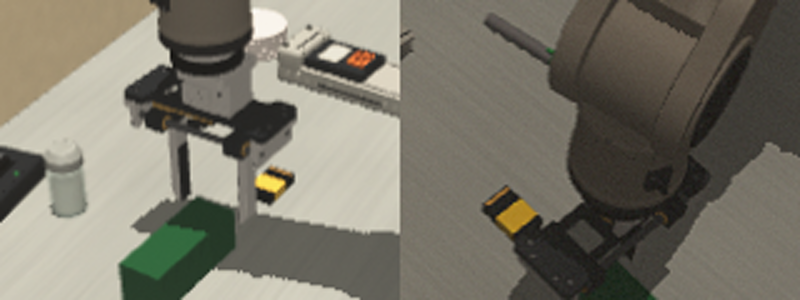

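View pics/g17w.png

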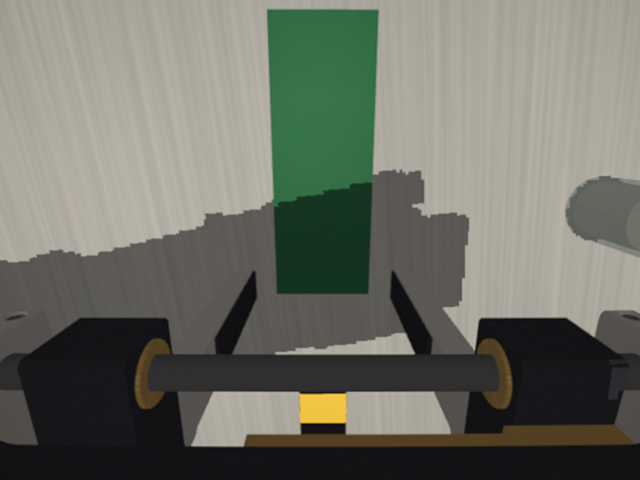

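```bash
python3 - <<'E'
from h import *
f=load("g17w")
print("mouth",onz(f,[[277,293],[368,293]],.05).round(4),"bottom",onz(f,[[267,10],[378,10]],.05).round(4))
f=load("g15s"); im=f["image"].astype(int)
m=((im[:,:,0]>im[:,:,2]+70)&(im[:,:,1]>110)).astype(np.uint8); m[:200]=0;m[300:]=0;m[:,:310]=0;m[:,400:]=0
c=max(cv2.findContours(m,0,2)[0],key=cv2.contourArea); r=cv2.minAreaRect(c);b=cv2.boxPoints(r);print(r)
P=onz(f,b,.014);print(P.round(4),P.mean(0)); d=np.diff(P,axis=0);print(np.hypot(d[:,0],d[:,1]),np.degrees(np.arctan2(d[:,1],d[:,0])))
E
```

```text
mouth [[0.5479 0.2016 0.05  ]
 [0.5974 0.1972 0.05  ]] bottom [[0.5601 0.3378 0.05  ]
 [0.6096 0.3334 0.05  ]]
((346.2212219238281, 275.6814270019531), (9.219064712524414, 12.605659484863281), 48.8140754699707)
[[0.579  0.0799 0.014 ]
 [0.5451 0.081  0.014 ]
 [0.5491 0.1052 0.014 ]
 [0.5828 0.1039 0.014 ]] [0.56402479 0.0924733  0.014     ]
[0.03399772 0.02456424 0.03371532] [178.09772733  80.44815261  -2.30339568]
```

Call:
arm_command([
  [0.2,0.13,1.5,-0.3,0],
  [0.2,0.13,1.5,-0.3,0],
  [1,0.13,1.5,-0.3,0],
  [1,0.13,1.5,-0.3,0],
  [1,0.13,1.5,-0.3,0],
  [1,0.13,1.5,-0.3,0],
  [1,0.15,1.7,0.7,0],
  [1,0.17,1.9,1.7,0],
  [1,0.19,2.1,2.7,0],
  [1,0.21,2.35,3.6,0],
  [1,0.23,2.6,4.5,0],
  [1,0.26,2.9,5.3,0],
  [1,0.3,3.2,6,0],
  [1,0.33,3.5,6.6,0],
  [1,0.35,3.7,7.1,0],
  [1,0.35,3.7,7.1,0],
], force=5)

```text
clock: 20.35
eef_pos: [0.5764, 0.2396, 0.1156]
orientation: [0.999, -0.043, 0.0, -0.0]
contact_force: [-1.0, -2.6, 6.1]
grip_width: 0.531
```

```bash
python3 s.py side:g18 ;python3 - <<'E'
from h import *
f=load("g18");crop(f,190,200,350,320,5,"g18c")
E
```

```text
20.35 [0.5764 0.2396 0.1156] psi -4.95 q [-0.88  0.48  0.51  1.83 -0.29  0.91 -0.33] F [-1.04 -2.57  6.1 ] g 50.0
```

View pics/g18c.png

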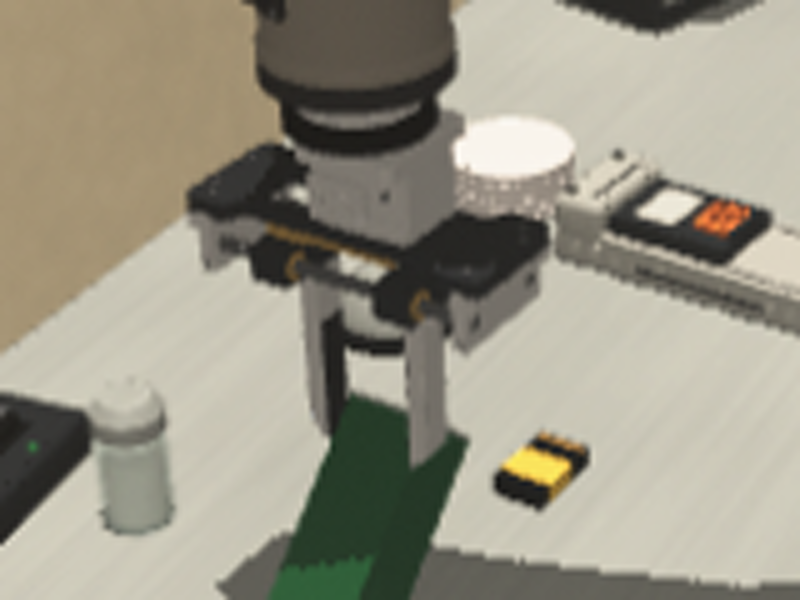

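Call:
arm_command([
  [1,0.05,0.6,0.3,0],
  [1,0.1,1.2,0.6,0],
  [1,0.15,1.8,0.9,0],
  [1,0.2,2.4,1.1,0],
  [1,0.25,3,1.3,0],
  [1,0.3,3.6,1.5,0],
  [1,0.3,3.6,1.5,0],
])

```text
clock: 20.98
eef_pos: [0.579, 0.2767, 0.1297]
orientation: [0.999, -0.043, 0.0, -0.0]
contact_force: [-0.5, 0.3, -2.2]
grip_width: 0.532
```

```bash
python3 s.py side:g19 ;python3 - <<'E'
from h import *
f=load("g19");crop(f,170,210,330,330,5,"g19c")
E
```

```text
20.98 [0.579  0.2767 0.1297] psi -4.9 q [-0.92  0.49  0.51  1.78 -0.29  0.95 -0.38] F [-0.49  0.35 -2.25] g 50.0
```

View pics/g19c.png

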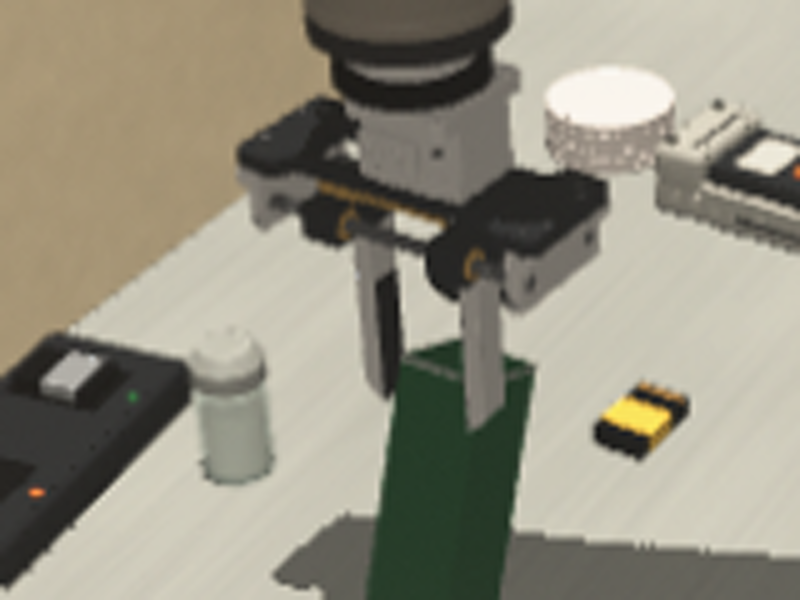

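```bash
python3 - <<'E'
from h import *
f=load("g19");crop(f,230,270,290,350,7,"g19cc")
E
```

View pics/g19cc.png

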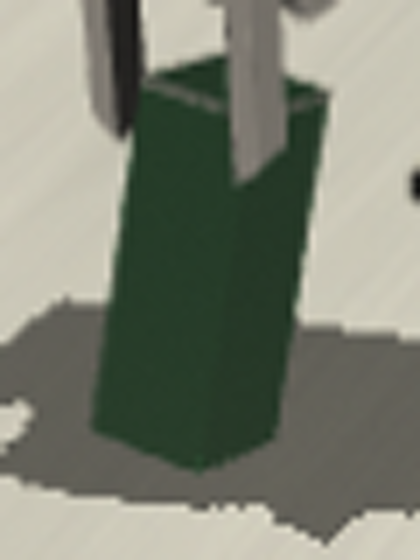

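```bash
cat > tilt.py <<'E'
from h import *
import sys
def tilt(name,px,tcp,psi):
    f=load(name); psi=np.radians(psi); n=np.array([np.cos(psi),np.sin(psi),0]); t=np.array([np.sin(psi),-np.cos(psi),0])
    o,d=rays(f,px); T=np.array([*tcp,0]); c=T@n-.025
    P=o+d*((c-o@n)/(d@n))[:,None]; return np.c_[(P-T)@t,P[:,2]]
E
python3 - <<'E'
from tilt import *
q=tilt("g19",np.array([[328,95],[275,435],[200,470]])/7+[229.5,269.5],(.579,.2767),-4.9)
print(q.round(4)); v=q[0]-q[1]; print(np.degrees(np.arctan2(*v))); v=q[1]-q[2]; print(np.degrees(np.arctan2(v[1],v[0])))
E
```

```text
[[ 0.052   0.1326]
 [ 0.0073  0.0033]
 [-0.0391  0.0196]]
19.07701242118584
-19.287461199319676
```

Call:
arm_command([
  [1,0.06,0.7,-0.05,0],
  [1,0.12,1.4,-0.1,0],
  [1,0.18,2.1,-0.25,0],
  [1,0.24,2.8,-0.45,0],
  [1,0.3,3.5,-0.7,0],
  [1,0.36,4.2,-1.0,0],
  [1,0.36,4.2,-1.1,0],
  [1,0.36,4.2,-1.1,0],
])

```text
clock: 21.7
eef_pos: [0.583, 0.3191, 0.1189]
orientation: [0.999, -0.043, 0.001, -0.001]
contact_force: [-0.0, 2.0, 5.2]
grip_width: 0.531
```

```bash
python3 s.py side:g20 ;python3 - <<'E'
from h import *
f=load("g20");crop(f,215,275,285,360,7,"g20cc")
E
```

```text
21.7 [0.583  0.3191 0.1189] psi -4.91 q [-0.95  0.53  0.49  1.73 -0.3   0.95 -0.43] F [-0.02  2.03  5.23] g 49.9
```

View pics/g20cc.png

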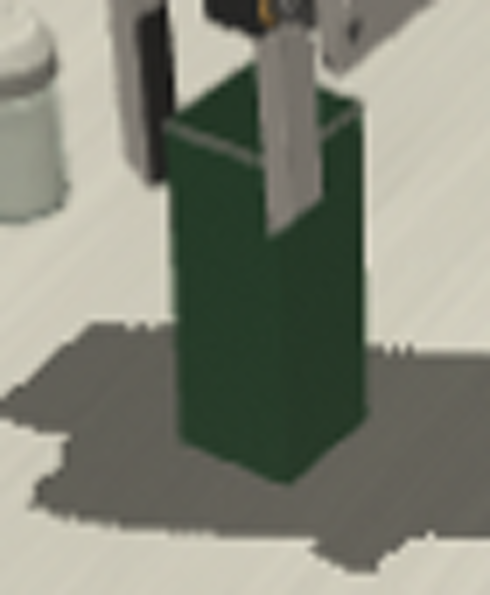

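```bash
python3 - <<'E'
from tilt import *
q=tilt("g20",np.array([[362,105],[367,415],[288,483]])/7+[214.5,274.5],(.583,.3191),-4.9)
print(q.round(4)); v=q[0]-q[1]; print(np.degrees(np.arctan2(*v))); v=q[1]-q[2]; print(np.degrees(np.arctan2(v[1],v[0])))
E
```

```text
[[ 0.0504  0.1383]
 [ 0.0417  0.0016]
 [-0.0081  0.005 ]]
3.6414317308299213
-3.8026038753252127
```

Call:
arm_command([
  [0.7,0,0,0,0],
  [0.3,0,0,0,0],
  [0.2,0,0,0,0],
  [0.2,0,0,0,0],
  [0.2,0,0,0,0],
  [0.2,-0.15,-1.65,-0.5,0],
  [0.2,-0.15,-1.65,-2,0],
  [0.2,-0.15,-1.65,-3.2,0],
  [0.2,-0.15,-1.65,-3.2,0],
  [1,-0.15,-1.65,-3.2,0],
  [1,-0.15,-1.65,-3.2,0],
  [1,-0.15,-1.65,-3.2,0],
  [1,-0.15,-1.65,-3.2,0],
  [1,-0.15,-1.65,-3.2,0],
], force=12)

```text
clock: 22.92
eef_pos: [0.5814, 0.3008, 0.0871]
orientation: [0.999, -0.043, 0.0, -0.0]
contact_force: [-0.2, 1.5, 1.9]
grip_width: 0.533
```

```bash
python3 s.py side:g21 scene:g21s wrist:g21w;python3 - <<'E'
from h import *
f=load("g21");crop(f,215,275,285,360,7,"g21cc")
E
```

```text
22.92 [0.5814 0.3008 0.0871] psi -4.98 q [-0.93  0.56  0.48  1.77 -0.32  0.89 -0.39] F [-0.22  1.52  1.9 ] g 50.1
```

View pics/g21cc.png

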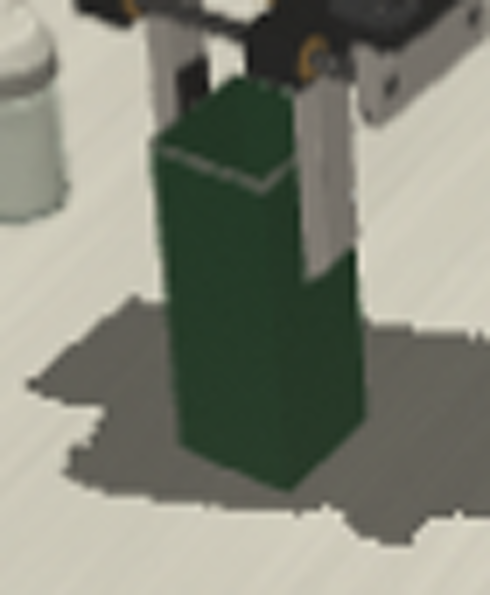

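View pics/g21w.png

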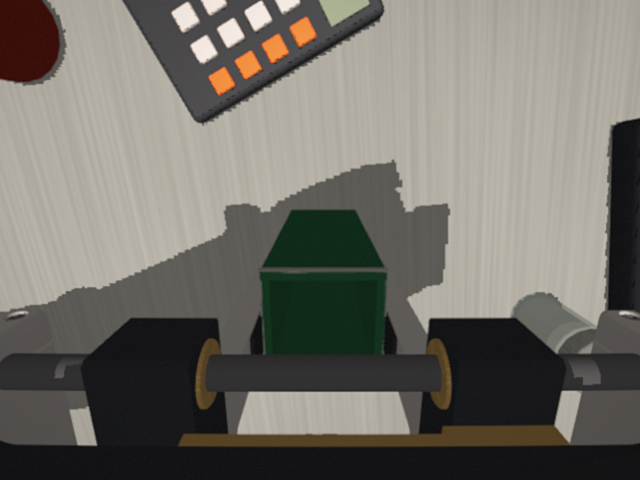

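```bash
python3 - <<'E'
from h import *
f=load("g21w"); P=onz(f,[[262,270],[385,270]],.14); print(P.round(4)); psi=np.radians(-5); t=np.array([np.sin(psi),-np.cos(psi)]); print("centre",P.mean(0)[:2]+.025*t)
E
```

```text
[[0.5602 0.331  0.14  ]
 [0.6083 0.3268 0.14  ]]
centre [0.5820881  0.30402949]
```

Call:
arm_command([
  [1,0,0,0.6,0],
  [1,0,0,1.2,0],
  [1,-0.1,-1.5,1.2,0.05],
  [1,-0.3,-4,1.2,0.13],
  [1,-0.5,-6.5,1.2,0.21],
  [1,-0.7,-9,1.2,0.3],
  [1,-0.85,-11,1.2,0.38],
  [1,-0.85,-11.6,1.2,0.38],
  [1,-0.85,-11.6,0.8,0.38],
  [1,-0.85,-11.6,0.4,0.38],
  [1,-0.85,-11.6,0.1,0.38],
  [1,-0.85,-11.6,0,0.38],
  [0.8,-0.85,-11.6,0,0.38],
  [0.4,-0.85,-11.6,0,0.38],
  [0.1,-0.85,-11.6,0,0.38],
  [0,-0.85,-11.6,0,0.38],
  [0,-0.85,-11.6,3,0.38],
  [0,-0.85,-11.6,7,0.38],
  [0,-0.85,-11.6,11,0.38],
  [0,-0.85,-11.6,15,0.38],
])

```text
clock: 24.73
eef_pos: [0.5723, 0.1844, 0.2382]
orientation: [0.989, 0.146, -0.0, 0.0]
contact_force: [0.7, 0.5, 0.5]
grip_width: 0.985
```

```bash
python3 s.py wrist:g22w side:g22 scene:g22s
```

```text
24.73 [0.5723 0.1844 0.2382] psi 16.77 q [-0.79  0.3   0.47  1.76 -0.15  1.12  0.01] F [0.72 0.45 0.46] g 92.6
```

View pics/g22w.png

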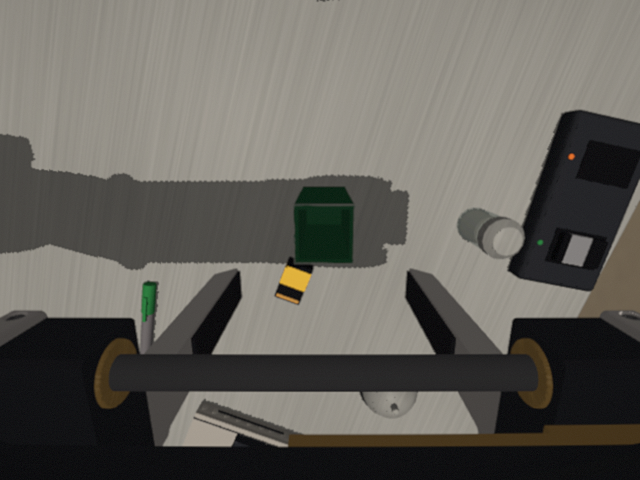

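View pics/g22.png

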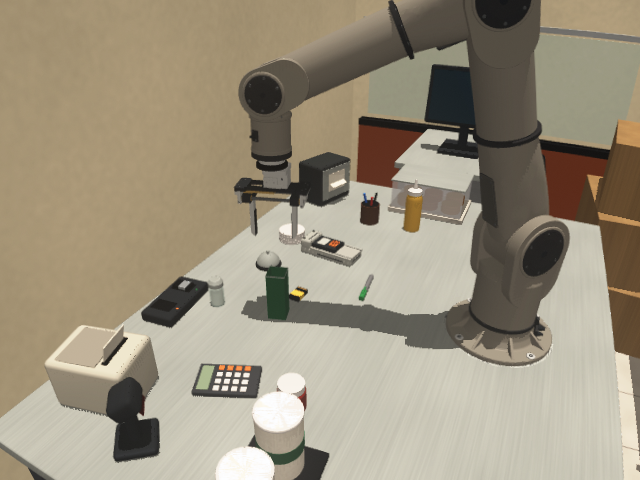

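Call:
arm_command([
  [0.2,0.7,-3.7,0,0.12],
  [0.2,1.4,-7.4,0,0.24],
  [0.2,2.1,-11,0,0.36],
  [0.2,2.8,-15,0,0.48],
  [0.2,3.5,-18.5,0,0.6],
  [0.2,4.2,-22,-1,0.72],
  [0.2,5,-26,-2,0.84],
  [0.2,5.6,-29.5,-3,0.96],
  [0.2,6.2,-33,-3,1.08],
  [0.2,6.8,-36.9,-3,1.165],
  [0.2,6.8,-36.9,-3,1.165],
  [0.2,6.8,-36.9,-3,1.165],
  [0.2,6.8,-36.9,-3,1.165],
])

```text
clock: 25.97
eef_pos: [0.6401, -0.1845, 0.2052]
orientation: [0.746, 0.665, -0.001, -0.001]
contact_force: [-0.5, 0.7, 0.2]
grip_width: 0.797
```

```bash
python3 s.py wrist:t1w
```

```text
25.97 [ 0.6401 -0.1845  0.2052] psi 83.43 q [-0.09  0.43  0.37  1.64 -0.17  1.1   1.78] F [-0.46  0.69  0.18] g 74.9
```

View pics/t1w.png

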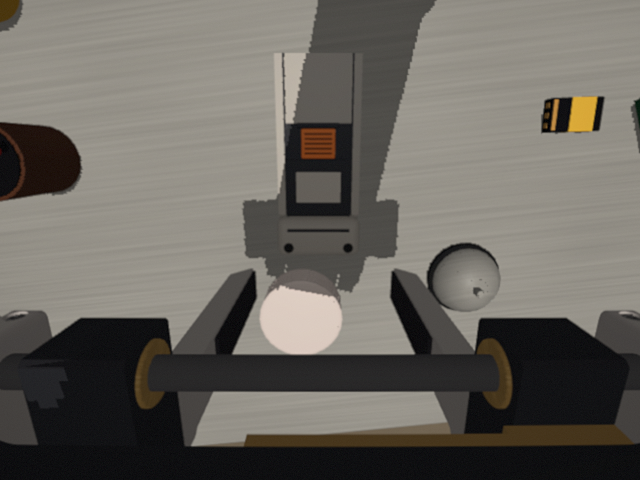

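```bash
python3 - <<'E'
from h import *
f=load("t1w"); im=f["image"].astype(int)
m=((im[:,:,0]>im[:,:,2]+50)&(im[:,:,0]>im[:,:,1]+35)).astype(np.uint8); m[:, :250]=0;m[:,400:]=0;m[250:]=0
m=cv2.morphologyEx(m,cv2.MORPH_CLOSE,np.ones((5,5)))
def box(m,z):
    c=max(cv2.findContours(m,0,2)[0],key=cv2.contourArea); r=cv2.minAreaRect(c);b=cv2.boxPoints(r)
    P=onz(f,b,z); d=np.diff(np.r_[P,P[:1]],axis=0); print(r,P.mean(0).round(4),np.hypot(d[:,0],d[:,1]).round(4),np.degrees(np.arctan2(d[:,1],d[:,0])).round(1)); return P
box(m,.0465)
y=((im[:,:,0]>im[:,:,2]+70)&(im[:,:,1]>120)).astype(np.uint8); y[:,:560]=0; y[:80]=0;y[150:]=0
box(y,.014)
crop(f,260,40,380,270,3.4,"t1a"); crop(f,530,80,640,150,7,"t1b")
E
```

```text
((317.5, 143.5), (29.0, 33.0), 90.0) [ 0.5626 -0.1798  0.0465] [0.0311 0.0267 0.0317 0.0267] [ 83.4  -6.1 -96.6 172.5]
((582.27685546875, 113.46957397460938), (23.824962615966797, 38.32711410522461), 7.765166282653809) [0.5632 0.0944 0.014 ] [0.037  0.0251 0.0372 0.0258] [ 175.2   76.9   -3.8 -103.4]
```

View pics/t1a.png

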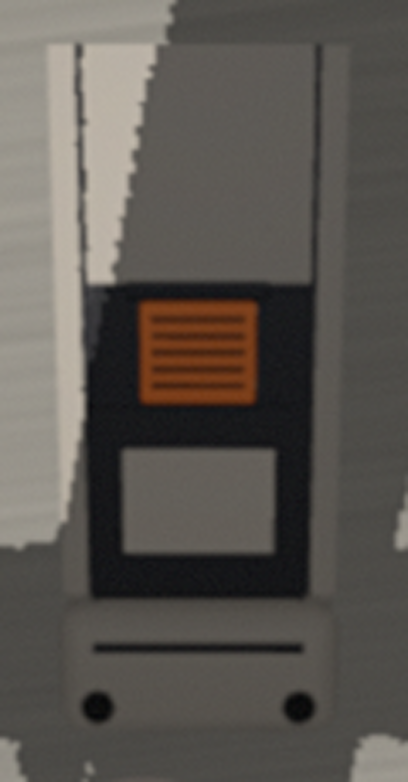

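View pics/t1b.png

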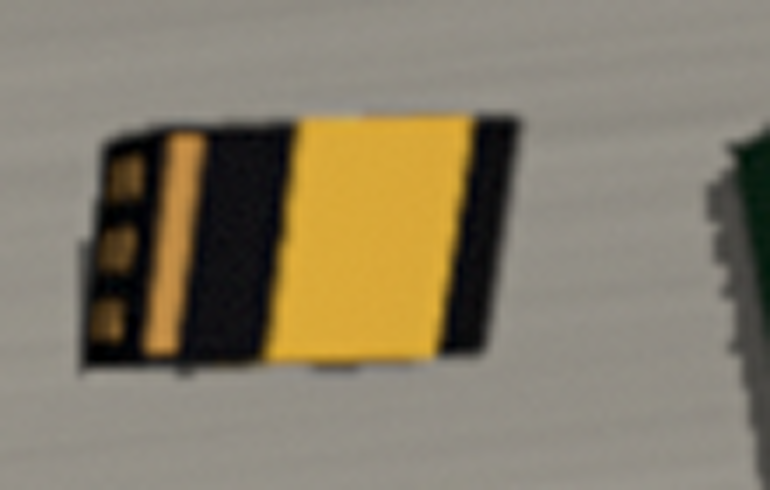

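Call:
arm_command([
  [1,-4,0.2,0,0],
  [1,-8.1,0.5,-3,0],
  [1,-8.1,0.5,-7,0],
  [1,-8.1,0.5,-11,0],
  [1,-8.1,0.5,-14,0],
  [1,-8.1,0.5,-15,0],
  [1,-8.1,0.5,-15.5,0],
  [1,-8.1,0.5,-15.5,0],
  [1,-8.1,0.5,-15.5,0],
  [1,-8.1,0.5,-15.5,0],
], force=10)

```text
clock: 26.85
eef_pos: [0.5609, -0.1796, 0.0534]
orientation: [0.746, 0.666, 0.001, 0.001]
contact_force: [1.0, 0.5, -0.6]
grip_width: 0.128
```

```bash
python3 s.py scene:t2s side:t2;python3 - <<'E'
from h import *
f=load("t2");a=f["image"][190:280,290:410,::-1]
f=load("t2s");b=f["image"][150:240,220:340,::-1]
cv2.imwrite("pics/t2c.png",cv2.resize(np.hstack([a,b]),None,fx=3.3,fy=3.3,interpolation=cv2.INTER_CUBIC))
E
```

```text
26.85 [ 0.5609 -0.1796  0.0534] psi 83.54 q [-0.05  0.48  0.32  1.94 -0.22  0.75  1.86] F [ 0.98  0.53 -0.56] g 12.1
```

View pics/t2c.png

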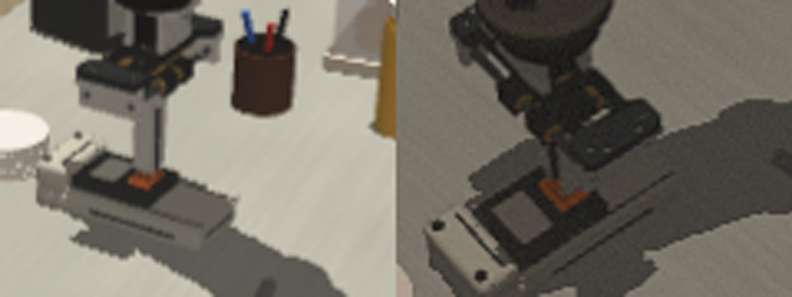

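Call:
arm_command([
  [1,0,0,0,0],
  [1,0,0,-0.2,0],
  [1,0,0,-0.4,0],
  [1,0,0,-0.6,0],
  [1,0,0,-0.75,0],
  [1,0,0,-0.75,0],
])

```text
clock: 27.45
eef_pos: [0.5597, -0.1795, 0.0438]
orientation: [0.746, 0.666, -0.0, -0.0]
contact_force: [-0.2, -0.9, 3.4]
grip_width: 0.002
```

```bash
python3 s.py
```

```text
27.45 [ 0.5597 -0.1795  0.0438] psi 83.53 q [-0.05  0.5   0.32  1.95 -0.23  0.73  1.86] F [-0.19 -0.89  3.42] g 0.2
```

Call:
arm_command([
  [1,0,0,-0.1,0],
  [1,0,0,-0.1,0],
  [1,-0.3,0.03,-0.1,0],
  [1,-0.8,0.09,-0.1,0],
  [1,-1.3,0.15,-0.1,0],
  [1,-1.9,0.21,-0.1,0],
  [1,-2.5,0.28,-0.1,0],
  [1,-3.1,0.35,-0.1,0],
  [1,-3.7,0.41,-0.1,0],
  [1,-4.3,0.48,-0.1,0],
  [1,-4.9,0.55,-0.1,0],
  [1,-5.5,0.61,-0.1,0],
  [1,-6,0.67,-0.1,0],
  [1,-6.2,0.69,-0.1,0],
  [1,-6.2,0.69,-0.1,0],
])

```text
clock: 28.7
eef_pos: [0.4969, -0.1724, 0.043]
orientation: [0.746, 0.666, -0.0, -0.0]
contact_force: [-0.5, 3.3, 3.7]
grip_width: 0.003
```

```bash
python3 s.py scene:t3s side:t3;python3 - <<'E'
from h import *
f=load("t3");a=f["image"][190:280,290:410,::-1]
f=load("t3s");b=f["image"][150:240,220:340,::-1]
cv2.imwrite("pics/t3c.png",cv2.resize(np.hstack([a,b]),None,fx=3.3,fy=3.3,interpolation=cv2.INTER_CUBIC))
E
```

```text
28.7 [ 0.4969 -0.1724  0.043 ] psi 83.53 q [-0.05  0.42  0.33  2.09 -0.21  0.67  1.87] F [-0.55  3.27  3.73] g 0.3
```

View pics/t3c.png

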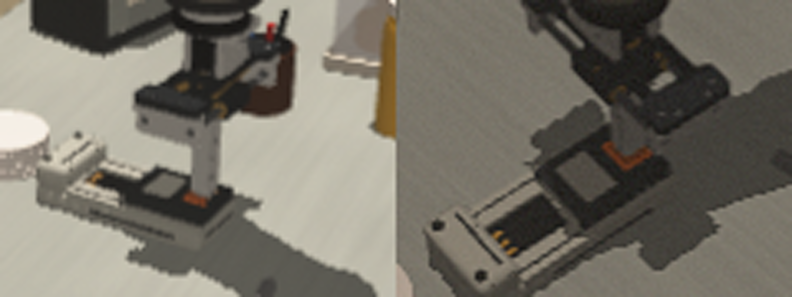

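Call:
arm_command([
  [1,-0.15,-0.05,0,0],
  [1,-0.3,-0.05,0,0],
  [1,-0.3,-0.05,0,0],
])

```text
clock: 29.05
eef_pos: [0.4948, -0.1734, 0.0432]
orientation: [0.746, 0.666, 0.0, 0.0]
contact_force: [2.2, 1.9, 2.6]
grip_width: 0.006
```

```bash
python3 s.py
```

```text
29.05 [ 0.4948 -0.1734  0.0432] psi 83.52 q [-0.05  0.41  0.33  2.09 -0.21  0.67  1.87] F [2.22 1.95 2.62] g 0.5
```

Call:
arm_command([
  [1,0.1,0,1,0],
  [1,0.1,0,3,0],
  [1,0.1,0,7,0],
  [0.5,4,-0.3,11,0],
  [0.2,8,-0.6,15,0],
  [0.2,12,-0.9,16.2,0],
  [0.2,14.5,-1.1,16.2,0],
  [0.2,14.5,-1.1,16.2,0],
  [0.2,14.5,-1.1,16.2,0],
  [0.2,14.5,-1.1,16.2,0],
])

```text
clock: 29.88
eef_pos: [0.6389, -0.1845, 0.2046]
orientation: [0.746, 0.666, -0.001, -0.0]
contact_force: [-0.6, -0.2, -0.9]
grip_width: 0.462
```

```bash
python3 s.py wrist:t4w; python3 - <<'E'
from h import *
f=load("t4w");crop(f,260,30,380,270,3.3,"t4a")
E
```

```text
29.88 [ 0.6389 -0.1845  0.2046] psi 83.51 q [-0.09  0.43  0.38  1.64 -0.17  1.1   1.79] F [-0.59 -0.16 -0.92] g 43.5
```

View pics/t4a.png

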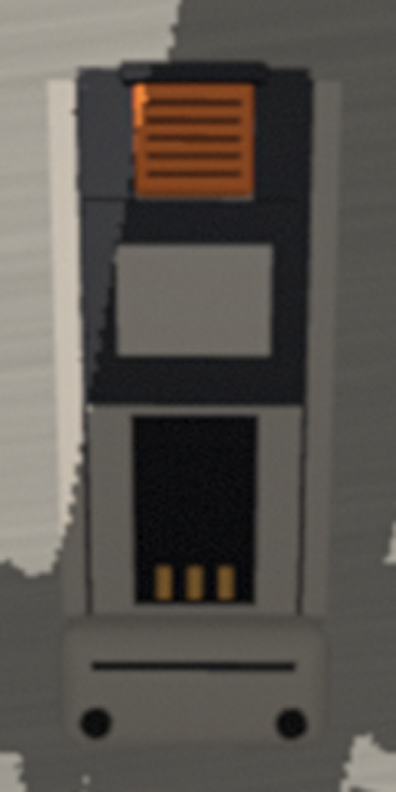

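```bash
python3 - <<'E'
from h import *
f=load("t4w"); c=lambda p:np.array(p,float)/3.3+[259.65,29.65]
P=onz(f,c([[132,416],[256,416],[255,604],[134,604]]),.028); print(P.round(4),P.mean(0).round(4)); d=np.diff(np.r_[P,P[:1]],axis=0);print(np.hypot(d[:,0],d[:,1]).round(4),np.degrees(np.arctan2(d[:,1],d[:,0])).round(1))
Q=onz(f,c([[133,83],[255,83],[254,197],[134,197]]),.0465);print("tab",Q.mean(0).round(4))
E=onz(f,c([[80,70],[310,70]]),.041);print("rear",E.round(4)); print("foot",onz(f,c([[48,80],[342,80]]),.028).round(4)); print("front",onz(f,c([[90,404],[302,404]]),.041).round(4)); print("hump",onz(f,c([[66,740],[325,740],[66,622],[325,622]]),.05).round(4))
E
```

```text
[[ 0.5708 -0.1997  0.028 ]
 [ 0.5751 -0.1619  0.028 ]
 [ 0.6332 -0.1683  0.028 ]
 [ 0.6288 -0.2067  0.028 ]] [ 0.602  -0.1841  0.028 ]
[0.038  0.0584 0.0386 0.0584] [ 83.5  -6.2 -96.5 173.1]
tab [ 0.4994 -0.1719  0.0465]
rear [[ 0.4769 -0.201   0.041 ]
 [ 0.4841 -0.1381  0.041 ]]
foot [[ 0.4751 -0.2114  0.028 ]
 [ 0.4846 -0.1278  0.028 ]]
front [[ 0.5658 -0.2106  0.041 ]
 [ 0.5729 -0.1486  0.041 ]]
hump [[ 0.6649 -0.2312  0.05  ]
 [ 0.6739 -0.1516  0.05  ]
 [ 0.6281 -0.2258  0.05  ]
 [ 0.6369 -0.1484  0.05  ]]
```

```bash
python3 - <<'E'
from h import *
f=load("t1w"); c=lambda p:np.array(p,float)/7+[529.57,79.57]
P=onz(f,c([[518,118],[487,352],[143,358],[168,132]]),.014); print(P.round(4),P.mean(0).round(4)); d=np.diff(np.r_[P,P[:1]],axis=0);print(np.hypot(d[:,0],d[:,1]).round(4),np.degrees(np.arctan2(d[:,1],d[:,0])).round(1))
f=load("g22s");crop(f,320,250,380,295,13,"g22z")
E
```

```text
[[0.5486 0.1152 0.014 ]
 [0.5813 0.1133 0.014 ]
 [0.5765 0.0617 0.014 ]
 [0.545  0.0639 0.014 ]] [0.5628 0.0885 0.014 ]
[0.0327 0.0518 0.0315 0.0514] [ -3.3 -95.3 176.   86. ]
```

View pics/g22z.png

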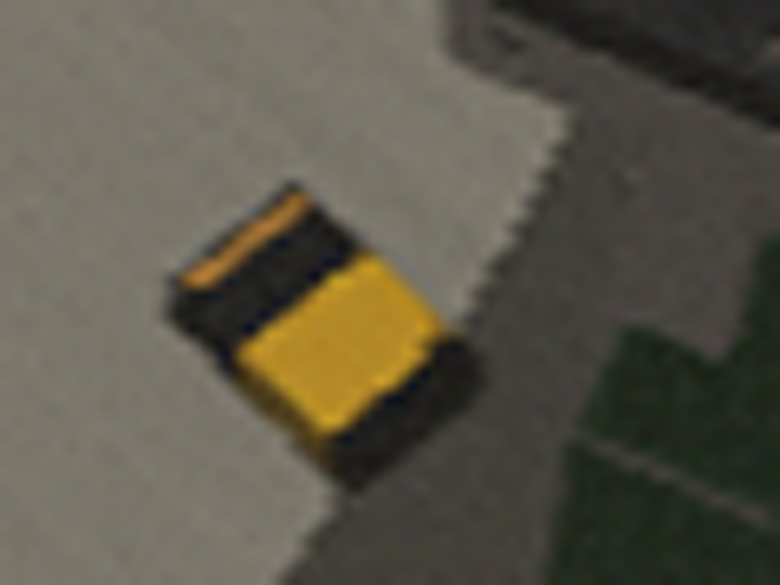

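Call:
arm_command([
  [0.2,-0.6,2.1,0,-0.12],
  [0.2,-1.2,4.2,0,-0.24],
  [0.2,-1.8,6.3,0,-0.36],
  [0.2,-2.4,8.4,0,-0.48],
  [0.2,-3,10.5,0,-0.6],
  [0.2,-3.6,12.6,0,-0.72],
  [0.2,-4.2,14.7,0,-0.84],
  [0.2,-4.8,16.8,0,-0.96],
  [0.2,-5.4,18.9,0,-1.08],
  [0.2,-6,21,0,-1.2],
  [0.2,-6.6,23,-1,-1.32],
  [0.2,-7.2,25.2,-2,-1.44],
  [0.2,-7.6,27.3,-3,-1.532],
  [0.2,-7.6,27.3,-4,-1.532],
  [0.2,-7.6,27.3,-4,-1.532],
  [0.2,-7.6,27.3,-4,-1.532],
])

```text
clock: 31.27
eef_pos: [0.5627, 0.0877, 0.1649]
orientation: [0.999, -0.037, -0.001, 0.0]
contact_force: [0.1, -1.1, 0.1]
grip_width: 0.8
```

```bash
python3 s.py wrist:p1w
```

```text
31.27 [0.5627 0.0877 0.1649] psi -4.19 q [-0.76  0.34  0.61  1.91 -0.23  0.96 -0.11] F [ 0.1  -1.06  0.14] g 75.2
```

View pics/p1w.png

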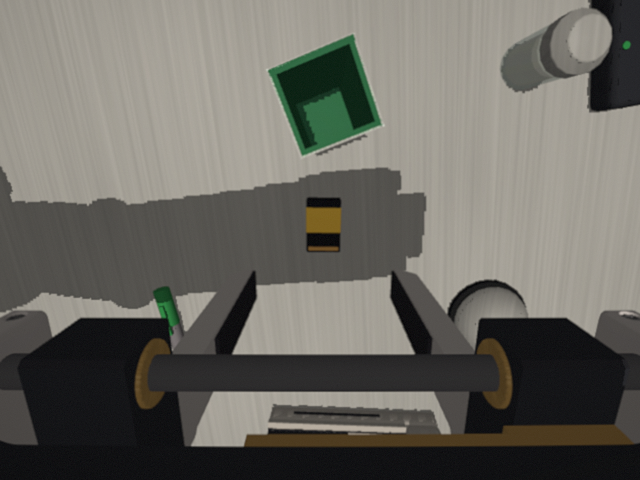

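```bash
python3 - <<'E'
from h import *
f=load("p1w"); crop(f,295,185,355,265,7,"p1z")
im=f["image"].astype(int)
y=((im[:,:,0]>im[:,:,2]+60)&(im[:,:,1]>70)).astype(np.uint8); y[:,:295]=0; y[:190]=0;y[243:]=0;y[:,355:]=0
c=max(cv2.findContours(y,0,2)[0],key=cv2.contourArea); r=cv2.minAreaRect(c);P=onz(f,cv2.boxPoints(r),.014);print(r,P.round(4),P.mean(0))
E
```

```text
((323.0, 220.0), (24.0, 34.0), 90.0) [[0.5475 0.1067 0.014 ]
 [0.5805 0.1042 0.014 ]
 [0.5791 0.0802 0.014 ]
 [0.5454 0.0827 0.014 ]] [0.56311783 0.09345133 0.014     ]
```

View pics/p1z.png

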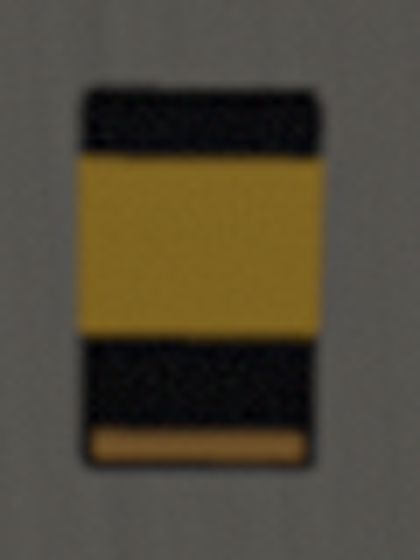

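```bash
python3 - <<'E'
from h import *
f=load("p1w"); P=onz(f,np.array([[82,90],[322,90],[86,466],[316,466]])/7+[294.57,184.57],.014); print(P.round(4),P.mean(0))
E
```

```text
[[0.5486 0.1169 0.014 ]
 [0.5817 0.1145 0.014 ]
 [0.5446 0.0629 0.014 ]
 [0.5776 0.0604 0.014 ]] [0.56311811 0.08868746 0.014     ]
```

Call:
arm_command([
  [0.2,0,0.1,-4,0],
  [0.2,0,0.1,-8,0],
  [0.2,0,0.1,-11.5,0],
  [0.2,0,0.1,-14,0],
  [0.2,0,0.1,-15.2,0],
  [0.2,0,0.1,-15.7,0],
  [0.2,0,0.1,-15.7,0],
  [0.5,0,0.1,-15.7,0],
  [1,0,0.1,-15.7,0],
  [1,0,0.1,-15.7,0],
  [1,0,0.1,-15.7,0],
  [1,0,0.1,-15.7,0],
  [1,0,0.1,-15.7,0],
  [1,0,0.1,-15.7,0],
], force=10)

```text
clock: 32.48
eef_pos: [0.5637, 0.09, 0.0083]
orientation: [0.999, -0.037, 0.0, -0.0]
contact_force: [-0.6, -0.0, 4.7]
grip_width: 0.36
```

```bash
python3 s.py wrist:p2w
```

```text
32.48 [0.5637 0.09   0.0083] psi -4.23 q [-0.64  0.56  0.48  2.01 -0.41  0.66  0.03] F [-0.58 -0.01  4.74] g 33.8
```

View pics/p2w.png

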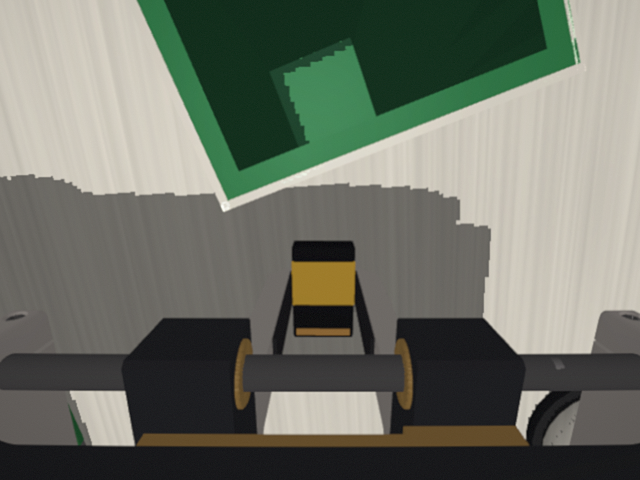

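```bash
python3 - <<'E'
from h import *
f=load("p2w"); crop(f,270,225,380,350,5,"p2z")
P=onz(f,[[292.5,242],[354.5,242],[294,335.5],[352,335.5]],.014); print(P.round(4),P.mean(0))
psi=np.radians(-4.23);t=np.array([np.sin(psi),-np.cos(psi)]);x=np.array([np.cos(psi),np.sin(psi)]);v=P.mean(0)[:2]-[.5637,.09];print(v@t,v@x)
E
```

```text
[[0.5499 0.1178 0.014 ]
 [0.5825 0.1154 0.014 ]
 [0.5455 0.0629 0.014 ]
 [0.5783 0.0605 0.014 ]] [0.56402835 0.08915302 0.014     ]
0.0008204551481299908 0.0003899288664425867
```

View pics/p2z.png

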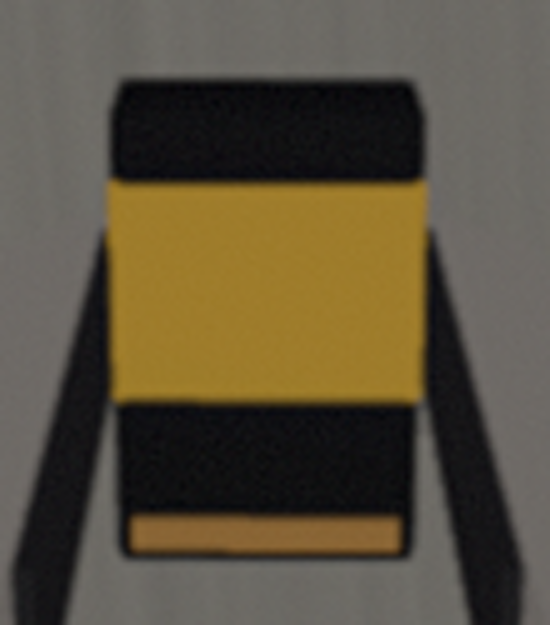

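Call:
arm_command([
  [1,0,0,2,0],
  [1,0,-0.5,5,0],
  [1,0.2,-2,8,0.1],
  [1,0.5,-4,8,0.22],
  [1,0.8,-6.2,8,0.34],
  [1,1.1,-8.4,8,0.46],
  [1,1.4,-10.6,8,0.58],
  [1,1.7,-12.8,8,0.7],
  [1,2,-15,8,0.82],
  [1,2.3,-17.2,8,0.94],
  [1,2.6,-19.4,8,1.06],
  [1,2.9,-21.6,8,1.18],
  [1,3.2,-23.8,8,1.3],
  [1,3.5,-26,8,1.42],
  [1,3.74,-27.37,8,1.533],
  [1,3.74,-27.37,6.5,1.533],
  [1,3.74,-27.37,5,1.533],
  [1,3.74,-27.37,4,1.533],
  [1,3.74,-27.37,4,1.533],
  [1,3.74,-27.37,4,1.533],
])

```text
clock: 34.2
eef_pos: [0.6007, -0.1836, 0.0477]
orientation: [0.745, 0.667, -0.0, -0.0]
contact_force: [0.7, 0.3, 0.6]
grip_width: 0.36
```

```bash
python3 s.py wrist:p3w side:p3
```

```text
34.2 [ 0.6007 -0.1836  0.0477] psi 83.6 q [ 0.04  0.53  0.2   1.85 -0.14  0.78  1.78] F [0.71 0.31 0.64] g 33.9
```

View pics/p3w.png

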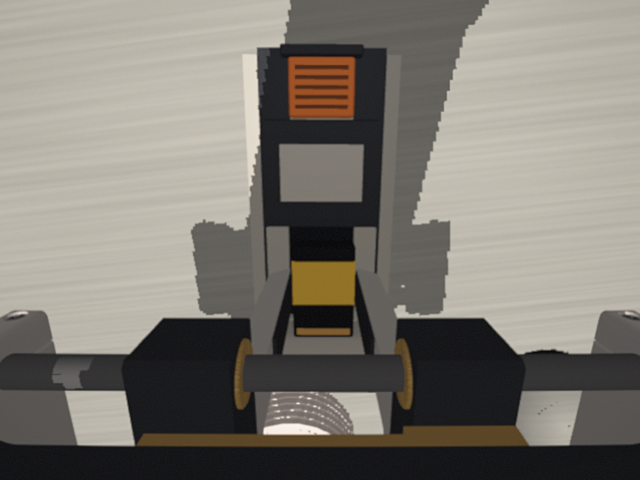

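```bash
python3 - <<'E'
from h import *
f=load("p3w"); crop(f,250,215,400,345,5,"p3z")
E
```

```text
(no output)
```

View pics/p3z.png

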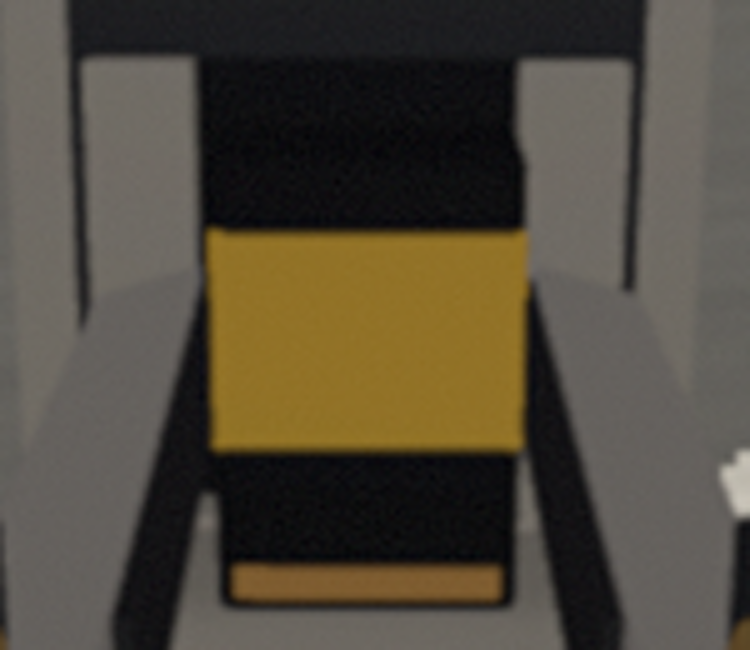

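```bash
python3 - <<'E'
from h import *
f=load("p3w"); c=lambda p:np.array(p,float)/5+[249.6,214.6]
A=onz(f,c([[199,90],[516,90]]),.028);B=onz(f,c([[208,240],[527,240],[212,445],[524,445]]),.0534)
ux=np.array([np.cos(np.radians(-6.4)),np.sin(np.radians(-6.4))]);uy=np.array([-ux[1],ux[0]])
print("bay lat",A[:,:2]@uy,(A[:,:2]@uy).mean(),"pack lat",B[:,:2]@uy,(B[:2,:2]@uy).mean(),(B[2:,:2]@uy).mean())
C=onz(f,c([[360,602]]),.0534);print("front x",C[:,:2]@ux,"bay end", (np.array([.602,-.1838])@ux)+.03)
E
```

```text
bay lat [-0.13480336 -0.09683506] -0.11581920851021826 pack lat [-0.13171844 -0.09759051 -0.13185058 -0.09735503] -0.11465447334947823 -0.11460280300822354
front x [0.64658495] bay end 0.6487362770742016
```

Call:
arm_command([
  [1,-0.05,-0.1,0,0],
  [1,-0.05,-0.1,-0.4,0],
  [1,-0.05,-0.1,-0.8,0],
  [1,-0.05,-0.1,-1.1,0],
  [1,-0.05,-0.1,-1.4,0],
  [1,-0.05,-0.1,-1.6,0],
  [1,-0.05,-0.1,-1.7,0],
  [1,-0.05,-0.1,-1.7,0],
])

```text
clock: 34.97
eef_pos: [0.6003, -0.1848, 0.0307]
orientation: [0.746, 0.666, -0.0, -0.0]
contact_force: [0.1, 0.0, -1.2]
grip_width: 0.358
```

```bash
python3 s.py wrist:p4w;  python3 - <<'E'
from h import *
f=load("p4w"); crop(f,250,215,400,345,5,"p4z")
E
```

```text
34.97 [ 0.6003 -0.1848  0.0307] psi 83.59 q [ 0.05  0.56  0.19  1.85 -0.15  0.75  1.78] F [ 0.09  0.01 -1.24] g 33.7
```

View pics/p4z.png

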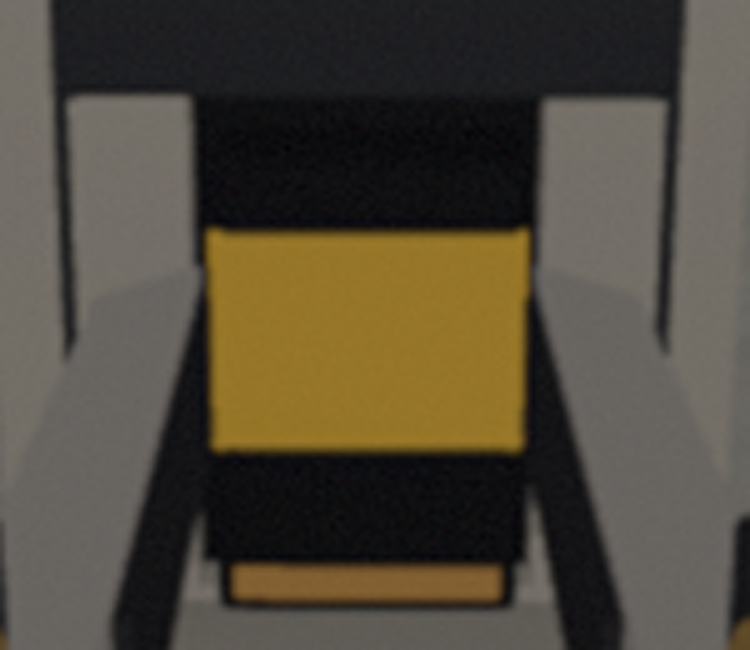

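Call:
arm_command([
  [0.58,0,0,0,0],
  [0.55,0,0,0,0],
  [0.5,0,0,0,0],
  [0.5,0,0,0,0],
  [0.5,0,0,1,0],
  [0.5,0,0,3,0],
  [0.5,1,0,7,0],
  [0.5,2.5,0,11,0],
  [0.5,4,0,15,0],
  [0.5,4,0,17,0],
  [0.5,4,0,17,0],
  [0.5,4,0,17,0],
])

```text
clock: 36.02
eef_pos: [0.6411, -0.185, 0.2031]
orientation: [0.746, 0.666, 0.001, 0.001]
contact_force: [-0.7, 0.3, -0.4]
grip_width: 0.501
```

```bash
python3 s.py wrist:p5w;  python3 - <<'E'
from h import *
f=load("p5w"); crop(f,260,30,380,270,3.3,"p5z")
E
```

```text
36.02 [ 0.6411 -0.185   0.2031] psi 83.59 q [ 0.01  0.42  0.24  1.64 -0.11  1.09  1.73] F [-0.67  0.3  -0.35] g 47.1
```

View pics/p5z.png

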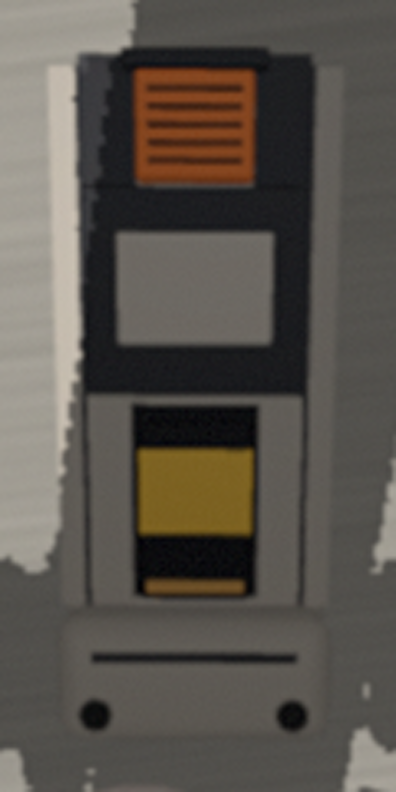

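Call:
arm_command([
  [1,-3.5,0.3,0,0],
  [1,-7,0.6,0,0],
  [1,-10.5,1,-1,0],
  [1,-14,1.3,-3,0],
  [1,-17,1.6,-5,0],
  [1,-18.1,1.7,-8,0],
  [1,-18.1,1.7,-11,0],
  [1,-18.1,1.7,-14,0],
  [1,-18.1,1.7,-16,0],
  [1,-18.1,1.7,-16.9,0],
  [1,-18.1,1.7,-16.9,0],
  [1,-18.1,1.7,-16.9,0],
])

```text
clock: 37.07
eef_pos: [0.4591, -0.1679, 0.0321]
orientation: [0.746, 0.666, -0.0, -0.0]
contact_force: [0.1, -0.6, 0.3]
grip_width: 0.005
```

```bash
python3 s.py side:k1 scene:k1s;  python3 - <<'E'
from h import *
f=load("k1");a=f["image"][190:280,290:410,::-1]
f=load("k1s");b=f["image"][150:240,220:340,::-1]
cv2.imwrite("pics/k1c.png",cv2.resize(np.hstack([a,b]),None,fx=3.3,fy=3.3,interpolation=cv2.INTER_CUBIC))
E
```

```text
37.07 [ 0.4591 -0.1679  0.0321] psi 83.58 q [ 0.05  0.38  0.21  2.17 -0.13  0.61  1.8 ] F [ 0.09 -0.61  0.31] g 0.4
```

View pics/k1c.png

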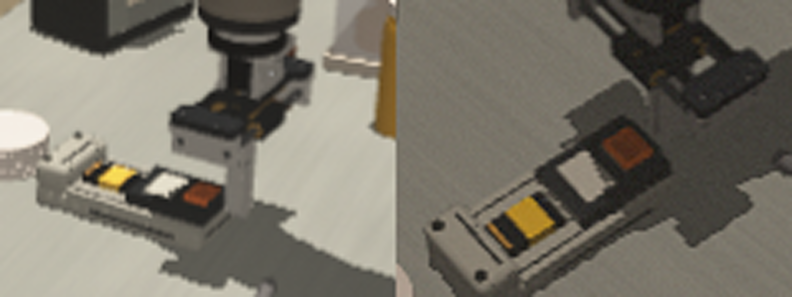

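Call:
arm_command([
  [1,0.5,-0.06,0.1,0],
  [1,1,-0.11,0.1,0],
  [1,1.4,-0.16,0.1,0],
  [1,1.9,-0.21,0.1,0],
  [1,2.4,-0.27,0.1,0],
  [1,3,-0.34,0.1,0],
  [1,3.6,-0.4,0.1,0],
  [1,4.2,-0.47,0.1,0],
  [1,4.8,-0.54,0.1,0],
  [1,5.4,-0.61,0.1,0],
  [1,6,-0.67,0.1,0],
  [1,6.5,-0.73,0.1,0],
  [1,6.9,-0.77,0.1,0],
  [1,6.9,-0.77,0.1,0],
])

```text
clock: 38.33
eef_pos: [0.5292, -0.1755, 0.0329]
orientation: [0.745, 0.667, -0.0, 0.0]
contact_force: [0.5, -0.7, -0.5]
grip_width: 0.005
```

```bash
python3 s.py side:k2 scene:k2s;  python3 - <<'E'
from h import *
f=load("k2");a=f["image"][190:280,290:410,::-1]
f=load("k2s");b=f["image"][150:240,220:340,::-1]
cv2.imwrite("pics/k2c.png",cv2.resize(np.hstack([a,b]),None,fx=3.3,fy=3.3,interpolation=cv2.INTER_CUBIC))
E
```

```text
38.33 [ 0.5292 -0.1755  0.0329] psi 83.6 q [ 0.04  0.46  0.2   2.02 -0.14  0.68  1.79] F [ 0.48 -0.73 -0.51] g 0.5
```

View pics/k2c.png

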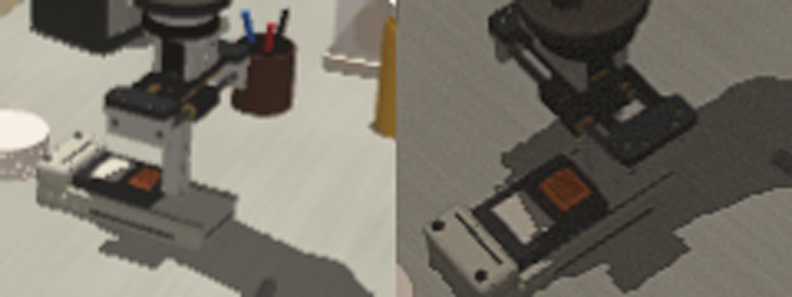

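Call:
arm_command([
  [1,0.2,-0.02,0,0],
  [1,0.4,-0.04,0,0],
  [1,0.6,-0.07,0,0],
  [1,0.7,-0.08,0,0],
  [1,0.7,-0.08,0,0],
])

```text
clock: 38.85
eef_pos: [0.534, -0.1761, 0.0328]
orientation: [0.746, 0.666, -0.001, -0.001]
contact_force: [-9.3, 2.1, 6.1]
grip_width: 0.008
```

```bash
python3 s.py
```

```text
38.85 [ 0.534  -0.1761  0.0328] psi 83.58 q [ 0.04  0.47  0.2   2.   -0.14  0.68  1.79] F [-9.27  2.12  6.09] g 0.8
```

Call:
arm_command([
  [1,-0.5,0.06,0,0],
  [1,-1.5,0.17,0.5,0],
  [1,-2,0.2,4,0],
  [1,-2,0.2,8,0],
  [1,2,-0.2,12,0],
  [1,6,-0.5,16,0],
  [1,10,-0.9,17,0],
  [1,10.6,-0.9,17,0],
  [1,10.6,-0.9,17,0],
  [1,10.6,-0.9,17,0],
])

```text
clock: 39.68
eef_pos: [0.6422, -0.1852, 0.2035]
orientation: [0.745, 0.667, 0.0, 0.0]
contact_force: [0.3, 0.4, 0.2]
grip_width: 0.005
```

```bash
python3 s.py wrist:k3w; python3 - <<'E'
from h import *
f=load("k3w"); crop(f,260,30,380,270,3.3,"k3z"); im=f["image"].astype(int)
m=((im[:,:,0]>im[:,:,2]+50)&(im[:,:,0]>im[:,:,1]+35)).astype(np.uint8); m[:, :250]=0;m[:,400:]=0;m[250:]=0
m=cv2.morphologyEx(m,cv2.MORPH_CLOSE,np.ones((5,5)))
c=max(cv2.findContours(m,0,2)[0],key=cv2.contourArea); r=cv2.minAreaRect(c);P=onz(f,cv2.boxPoints(r),.0465);print(r,P.mean(0))
E
```

```text
39.68 [ 0.6422 -0.1852  0.2035] psi 83.62 q [ 0.    0.42  0.24  1.63 -0.11  1.1   1.74] F [0.27 0.38 0.21] g 0.5
((319.0, 140.0), (30.0, 34.0), 90.0) [ 0.56210282 -0.17917439  0.0465    ]
```

View pics/k3z.png

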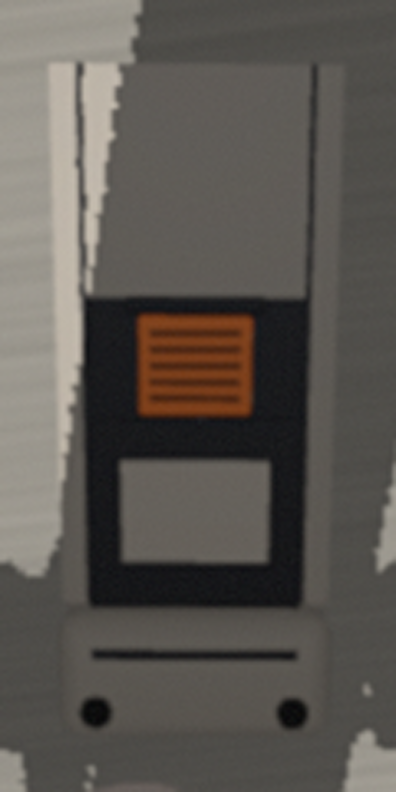

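```bash
python3 - <<'E'
from h import *
ux=np.array([np.cos(np.radians(-6.4)),np.sin(np.radians(-6.4))])
for n in ["t1w","k3w"]:
    f=load(n); g=f["image"].astype(float)
    col=g[:,308:330,:].mean(1)
    r=col[:,0]-col[:,2]           # orange
    l=col.sum(1)/3
    def edge(sig,a,b):
        d=np.gradient(cv2.GaussianBlur(sig.reshape(-1,1),(1,5),0).ravel()); i=a+np.argmax(np.abs(d[a:b])); w=np.abs(d[i-2:i+3]); return (w*np.arange(i-2,i+3)).sum()/w.sum()
    out=[]
    rows=np.where(r>40)[0]; rows=rows[(rows<200)&(rows>60)]; a,b=rows[0],rows[-1]
    e=[(edge(r,a-5,a+5),.0465),(edge(r,b-5,b+6),.0465)]
    lab=[(edge(l,b+4,b+20),.041),(edge(l,b+35,b+52),.041)]
    foot=(edge(l,45,60),.028)
    # slot dark line on hump
    s0=int(np.argmin(l[222:240])+222); w=l[s0-8:s0+9].max()-l[s0-8:s0+9]; w[w<5]=0; slot=((w*np.arange(s0-8,s0+9)).sum()/w.sum(),.05)
    for k,z in e+lab+[foot,slot]: out.append((onz(f,[[318.5,k]],z)[0][:2]@ux)*1000)
    print(n,np.round([x[0] for x in e+lab+[foot,slot]],2),np.round(out,2),"tab-slot",round(np.mean(out[:2])-out[5],2),"lab-slot",round(np.mean(out[2:4])-out[5],2))
E
```

```text
t1w [127.89 158.39 171.31 202.26  52.04 230.12] [564.82 592.86 605.46 636.21 495.21 662.95] tab-slot -84.11 lab-slot -42.12
k3w [124.87 155.77 168.92 200.06  48.78 228.13] [564.81 592.95 605.63 636.3  495.59 663.07] tab-slot -84.2 lab-slot -42.11
```

```bash
python3 s.py scene:z1 side:z2; python3 - <<'E'
from h import *
f=load("p1w"); P=onz(f,[[269,71],[353,37],[383,126],[303,155]],.14); print(P.mean(0).round(4))
f=load("g22s")
E
```

```text
39.73 [ 0.6408 -0.1854  0.2028] psi 83.58 q [ 0.    0.42  0.24  1.64 -0.11  1.1   1.74] F [-0.8  -0.01 -0.39] g 0.5
[0.5726 0.1885 0.14  ]
```

View pics/z1.png

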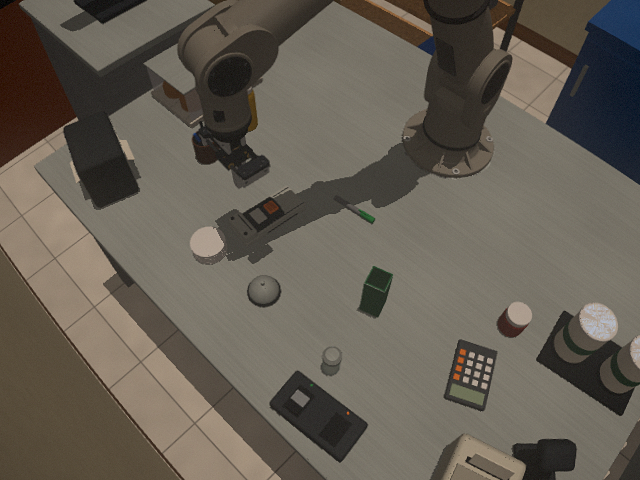

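View pics/z2.png

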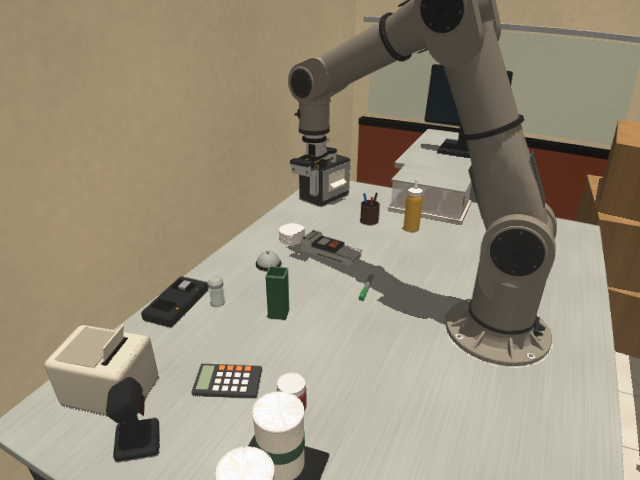

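```bash
python3 - <<'E'
from workcell import arm
print(arm.job_done())
E
```

```text
the job is handed in; nothing more can be done
None
```

The battery is fitted in the terminal, the cover is shut, and the holder is back upright where it was. I handed the job in at about 40 s.

**What I did**
- **Tipping:** I turned the holder a little and laid it on its side. I then raised its closed end until the battery slid out flat onto the counter, and stood the holder up again.
- **Fitting:** I pressed the tab and slid the cover open, set the battery in the bay with its contacts towards the hump, and pushed the cover shut.

**Last checks**
- **Holder:** Its mouth centre is within about 1 mm of the start position, and it stands upright.
- **Battery:** Before I closed the cover, the wrist picture showed it flat in the bay with the contacts at the hump end.
- **Cover:** The tab and label positions, measured against the hump, match the shut start position within 0.1 mm. I pushed it to about 9 N on the arm's force reading, above the roughly 4 N needed to latch. I took this as latched and did not tug the cover to test it.
- **Bystanders:** They look unmoved in the last scene and side pictures, judged by eye. The arm is clear of everything.

**What did not go as planned**
- **Laying down:** The holder did not turn freely in the fingers. Its base slid about 5 cm, and when I released it, it dropped from a slight tilt to flat with the battery still inside.
- **Getting the battery out:** The battery only came out after I tilted the holder to roughly 33 degrees and drew it back from under the battery. That is much steeper than the 12 degrees given.

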